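Clear the jammed ball feeder

TASK

The steel balls in the gravity feeder have wedged at its narrow outlet under the wire guard. Pick up the orange screwdriver, reach over the high front plate and in under the guard, and gently nudge the wedged ball back up the slope with its tip so that the balls run out, as often as it takes until all five lie in the feeder's front tray; then lay the screwdriver down flat on the bench. Do not touch the balls with the fingers, do not force the feeder, and leave the other things on the bench where they are.

Things in the scene. Friction and masses are not known exactly. Their poses are not given: they have to be found in the camera images.
- feeder: Blue gravity feeder, dark deck, fixed, 237 x 150 mm. Origin: on the bench under the outlet; x points up the slope, away from the tray; y left seen from the tray; z up. Its flat deck falls 10 degrees towards -x; deck surface 32 mm above the bench at x = 0. Behind the outlet (x 0 to 128 mm) is a chamber between cheeks with inner faces at y = -15.5 and +32 mm, roofed by a wire guard.
- throat (a point): Middle of the outlet, 12.5 mm above the deck (height of a ball's centre). The outlet is 31 mm wide, y = -15.5 to +15.5 mm of the feeder, open up to the guard: the right cheek runs straight out; at the left a slanting shoulder narrows the chamber from y = 32 (x = 8) to 15.5 (x = 0). One ball runs out by itself, two side by side wedge.
- guard_edge (a point): Middle of the guard's front cross rod (5 mm thick), above the outlet; the tip must go in below it. The guard's underside is 54 mm above the deck all along.
- plate_top (a point): Middle of the top edge of the upright front plate (5 mm thick, 150 mm wide, 98 mm above the bench) that closes the tray. The shank must slope down about 24 to 38 degrees below level to pass over this plate and under the guard to the balls; about 31 is best.
- tray (a point): Deck surface in the middle of the open front tray, which lies between outlet and front plate: x = -95 to 0, y = -70 to +70 mm of the feeder, side walls 45 mm above the deck. A slanting baffle, 22 mm high, runs across it from x = -96 at the left wall to x = -60 at the right wall and leads the balls to the left.
- wedge (a point): Where the wedged ball's centre lies while jammed: 26 mm up the slope from the outlet, 3 mm right of its middle. Once it is pushed back 15 to 25 mm, its neighbour rolls towards the outlet until it meets the shank; when the tip is drawn back they run out in turn. The balls behind may then wedge again at the same place.
- ball_0_center (a point): Centre of steel ball 0, 25 mm diameter, 64 g, oiled: the wedged ball at the start, against the right cheek. It needs less than 2 N to be pushed back.
- ball_1_center (a point): Centre of steel ball 1 (same size): at the start on the left, against the slanting shoulder, held by ball 0.
- ball_2_center (a point): Centre of steel ball 2 (same size): at the start behind, on the left.
- ball_3_center (a point): Centre of steel ball 3 (same size): at the start behind, on the right.
- ball_4_center (a point): Centre of steel ball 4 (same size): at the start last, on the left.
- driver: Loose screwdriver, orange handle, 265 mm, 90 g. Origin: on the bench under mid-length; lies along its y. Handle y = +24 to +132 mm, 27 mm thick, axis 15 mm up; steel shank 6.4 mm thick from there to the tip at y = -126 mm, falling 3 degrees to the tip, whose axis is 3 mm above the bench. Grip across the handle, say at y = +65 mm, 191 mm from the tip.
- tape: Roll of beige tape, 88 mm across, 48 mm high, a bystander. Origin: centre of its underside.
- spanner: Spanner, 34 x 191 x 10 mm along its y, a bystander. Origin: centre of its underside.
- multimeter: Yellow multimeter, 148 x 74 x 48 mm, a bystander. Origin: centre of its underside.
- plug: Blue mains plug, 54 x 100 x 54 mm, a bystander. Origin: centre of its underside.
- pliers: Red pliers, 50 x 170 x 14 mm along their y, a bystander. Origin: centre of the underside.

How it is judged:
By the outcome, as a careful person would: the job done as asked, in the order asked, and still so for the second after the job is handed in, with the robot touching nothing.
It also fails if it takes over 64 s, if anything falls off the work surface, if the arm or the gripper's body presses on something with over 40 N, if the wrist force passes 120 N, or if a joint passes its speed limit or range.

ROBOT

A 6-joint arm with a two-finger parallel gripper is mounted at the origin on the work surface; the furniture and walls round the work are solid. World frame = base frame: x ahead of the robot, y to its left, z up, the work surface at z = 0. Lengths are in m, angles in rad, forces in N, time in s.
With the tool pointing down it reaches from about 0.35 to 0.975 m from the base axis. Payload 4.9 kg.
Tool frame: the origin (TCP) lies at the very end of the fingers, on their centre line; the grasp point (between the pads) lies 19 mm behind it; z points along the fingers, y is the line along which they close (so a half turn about z gives the same grasp; the last joint's range is limited). The gripper opens to 85 mm and grips with 20 to 120 N. Pads are 22 mm wide; open, the fingers measure 114 mm over their backs; the gripper's body (76 mm by 85 mm) begins 54 mm behind the grasp point. The pads swing forward as they close: fully open they stand 13 mm farther back than shut.
Start: joints at [0.985, 0.053, 1.613, -0, 1.476, -0.119], TCP at [0.281, 0.558, 0.231] pointing down, gripper open.
Joint ranges: [-3.01, 3.01], [-1.01, 2.22], [0.06, 2.58], [-1.02, 4.17], [0.09, 2.62], [-3.14, 3.14]. Speed limits (rad/s): [2.57, 2.57, 3.14, 3.14, 3.14, 3.14].

INTERFACE

Orientations are given as a unit quaternion [w, x, y, z].
In Python, from plant import state, optics, ticket, nets gives the robot as it stands. The module is installed in compiled form; this text tells all that it offers.
- The arm moves only by the shell command python3 -m inch 'ROWS' [OPENING]. ROWS is JSON, a list of rows, each an object of numbers: "dx", "dy", "dz": the shift along the tool's x, y, z as a fraction of full scale; "rx", "ry", "rz": the turn, a rotation vector about the tool's x, y, z as a fraction of full scale. In form: [{"dx": .., "dy": .., "dz": .., "rx": .., "ry": .., "rz": ..}, ...]. A call has 1 to 5 rows; each row is the pose to reach, as a shift and turn from the pose commanded when the call began, along the tool's axes at that moment; what a row does not reach only later rows make up. Full scale, the value 1, is 0.8 m for a shift and 1.5 rad for a turn. A row lasts 1/10 s, in which the tool goes at most 50 mm and 8.59 degrees, less where a joint would pass 70% of its speed; a pose out of reach is approached as far as the arm can. A call with a number of a shift or a turn outside -1 to 1 is refused whole. A call with a gripper value outside its range is refused whole. OPENING is the opening, from -1 (shut) to 1 (fully open), set as the call begins (- or left out, the last holds). The fingers move at their own pace and stop on an object; the grip force is fixed at half the most. Time passes only in rows, so rows that repeat a pose let the fingers close. It gives the time, the measured TCP pose, the force, the opening and the grip force at its end, in the units of the state.
- state(): the state, without advancing time (a new reading comes with each control period).
- optics.grab_frame(name): name is "scene" or "top"; returns the picture (480x640x3 uint8, red, green, blue); there is no depth.
- optics.camera_info(name): a dict with "fx", "fy", "cx", "cy" (pixels), "k1" (the pictures are not rectified: a ray, as slopes to the right and down, at radius r is drawn at 1 + k1 r^2 times it, then the intrinsics apply), "R" (3x3) and "t" (3): a world point X has camera coordinates R X + t. Camera axes: x right, y down, z forward; pixel columns grow to the right and rows downward; lengths in m; the calibration is good to about 2 mm. A picture is of the moment at which its call begins. camera_info takes no time and is no camera call.
- ticket.job_done(): hands the job in; it is judged then, once.
Trained networks look in the newest picture that a camera, given by its name, has taken for a name from the list of things; names that differ only in an ending like _2 or _b are one class to them, and where a whole thing is asked for, a point or a joint stands for the part that bears it (a point fixed in the world has none). Each returns a list of dicts, best first, with "confidence" (0 to 1); they miss things now and then, are a little off and sometimes report something else, mostly with a low value. They report only what shows in the picture. A call takes as long as a camera call.
- nets.boxes_of(camera, name): "bbox" ([centre column, centre row, width, height] in pixels, round what is visible of it).
- nets.outline_of(camera, name): "pixels" (480x640 bool, what is visible of it) and "bbox" ([centre column, centre row, width, height] in pixels, round what is visible of it).
The state is a dict: "time": time; "joint_pos": joint angles; "joint_vel": joint speeds; "joint_efforts": joint torques, N m; "tool_pos": TCP position; "tool_rot": TCP orientation; "contact_force": force on the tool from outside, world axes, zero at the start; "ft_torque": the same for the moment, N m; "gripper_width": opening from 0.0 (shut) to 1.0 (fully open); "grasp_force": force on a finger pad.
Only numpy, scipy, OpenCV 4.12 (cv2) and the standard library are available. Lean on these libraries where they do the work, as an engineer would, in place of code of your own. Each camera call takes 0.05 s, during which the arm holds its last target. There are 200 camera calls.

## Working session

There is one attempt and no reset: what is moved stays moved. The work goes in short steps, Python scripts to look and compute and a shell command to move; the robot and the scene stay as the last step left them, time stands still between calls to the robot, and variables do not carry over. Pictures are saved under pics/ and viewed, at most 10 in all, crops included, and the job is handed in when it is done.

```bash
mkdir -p pics
python3 - <<'E'
from plant import state, optics, nets
import cv2, numpy as np
for c in ("scene","top"):
    im=optics.grab_frame(c); cv2.imwrite(f"pics/{c}0.png",im[:,:,::-1])
    i=optics.camera_info(c); print(c,{k:np.round(v,4).tolist() for k,v in i.items()})
    for n in ("driver","feeder","tape","spanner","multimeter","plug","pliers","ball_0_center"):
        print(n,[(np.round(d["bbox"]).tolist(),round(d["confidence"],2)) for d in nets.boxes_of(c,n)[:6]])
print(state())
E
```

```text
scene {'fx': 559.6658, 'fy': 559.6658, 'cx': 313.2109, 'cy': 246.5062, 'k1': 0.01, 'R': [[0.7314, -0.6819, 0.0097], [-0.392, -0.4319, -0.8123], [0.5581, 0.5903, -0.5832]], 't': [-0.4407, 0.2505, 1.1358]}
driver [([373.0, 334.0, 103.0, 52.0], 0.63)]
feeder [([304.0, 234.0, 95.0, 82.0], 0.75)]
tape [([400.0, 255.0, 42.0, 38.0], 0.91)]
spanner [([197.0, 223.0, 58.0, 24.0], 0.58)]
multimeter [([253.0, 194.0, 48.0, 31.0], 0.84)]
plug [([444.0, 321.0, 46.0, 25.0], 0.9)]
pliers [([382.0, 406.0, 88.0, 24.0], 0.91), ([301.0, 227.0, 4.0, 9.0], 0.29)]
ball_0_center []
top {'fx': 514.6119, 'fy': 514.6119, 'cx': 324.3343, 'cy': 241.0894, 'k1': -0.0234, 'R': [[-0.0151, -0.9998, -0.0102], [-0.9954, 0.016, -0.0948], [0.095, 0.0087, -0.9954]], 't': [-0.0349, 0.5495, 1.4988]}
driver [([412.0, 259.0, 87.0, 17.0], 0.93)]
feeder [([295.0, 221.0, 56.0, 85.0], 0.83), ([371.0, 178.0, 24.0, 30.0], 0.69)]
tape [([368.0, 179.0, 23.0, 29.0], 0.86)]
spanner [([203.0, 278.0, 60.0, 22.0], 0.78), ([294.0, 222.0, 55.0, 86.0], 0.66)]
multimeter [([201.0, 209.0, 33.0, 54.0], 0.62)]
plug [([450.0, 218.0, 28.0, 32.0], 0
[... 188 characters left out ...]
joint_pos': array([ 9.85012025e-01,  5.26783025e-02,  1.61290279e+00,  8.84477343e-06,
        1.47599702e+00, -1.19000515e-01]), 'joint_vel': array([ 0.00053628, -0.00036869, -0.00011286,  0.00329064,  0.00045629,
       -0.00035685]), 'joint_efforts': array([ 5.84705031e-04, -3.93690491e+01, -3.70464098e+01, -1.59544169e-05,
        6.14219862e-04,  1.07009936e-05]), 'tool_pos': array([0.28124758, 0.55812311, 0.23131537]), 'tool_rot': array([-1.62264844e-06,  2.31279186e-01,  9.72887423e-01,  8.34317015e-06]), 'contact_force': array([-0.55277989,  0.03995767,  1.24299285]), 'ft_torque': array([-0.0005274 ,  0.0086064 ,  0.03712662]), 'grasp_force': 0.0, 'gripper_width': 1.0006836265437158}
```

Run:
```python
import cv2
t=cv2.imread("pics/top0.png");s=cv2.imread("pics/scene0.png")
cv2.imwrite("pics/topc.png",cv2.resize(t[160:310,260:460],None,fx=4,fy=4,interpolation=cv2.INTER_CUBIC))
cv2.imwrite("pics/scenec.png",cv2.resize(s[180:360,240:480],None,fx=3.33,fy=3.33,interpolation=cv2.INTER_CUBIC))
```

```text
(no output)
```

View pics/topc.png

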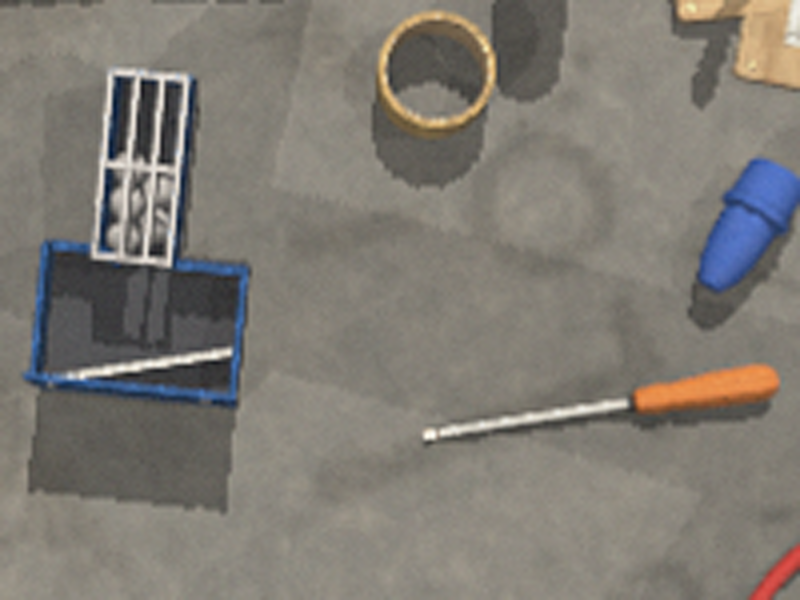

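View pics/scenec.png

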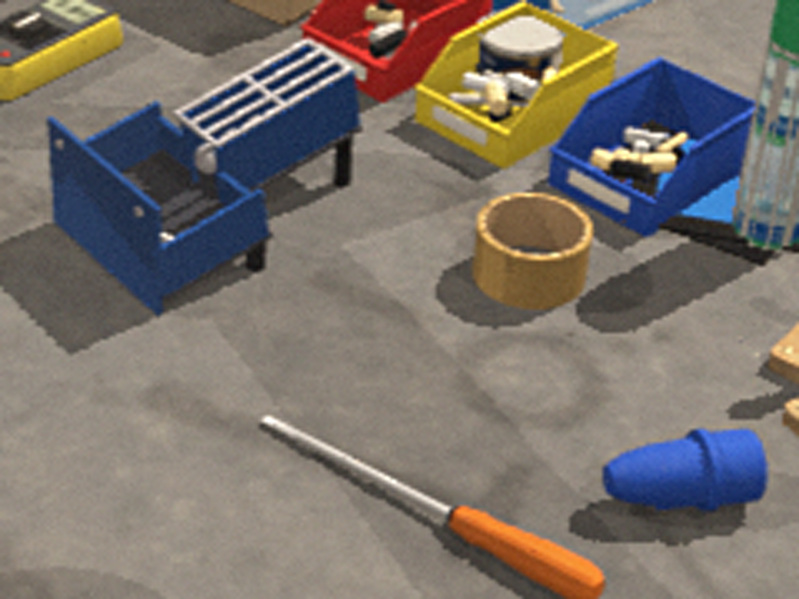

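The top crop shows the feeder with the guard corners at (93,258), (172,265), (108,72) and (190,75), and the plate ends at about (28,378) and (235,402). The screwdriver tip is at (428,435) and the handle end at (778,378). The scene crop shows the wedged ball in the outlet at (205,157).

```bash
cat > h.py <<'E'
import numpy as np, cv2
from scipy.optimize import least_squares
from scipy.spatial.transform import Rotation as Ro
from plant import state, optics, nets
C={c:optics.camera_info(c) for c in("scene","top")}
def proj(c,X):
    i=C[c];p=np.atleast_2d(X)@np.array(i["R"]).T+i["t"];s=p[:,:2]/p[:,2:];s=s*(1+i["k1"]*(s**2).sum(1,keepdims=True))
    return s*[i["fx"],i["fy"]]+[i["cx"],i["cy"]]
def onz(c,uv,z):
    return least_squares(lambda q:(proj(c,[q[0],q[1],z])-uv).ravel(),[.55,0]).x
def place(p,P):
    a=p[2];P=np.atleast_2d(P);R=np.array([[np.cos(a),-np.sin(a)],[np.sin(a),np.cos(a)]])
    return np.c_[P[:,:2]@R.T+p[:2],P[:,2]]
def tool():
    s=state();q=s["tool_rot"];return np.array(s["tool_pos"]),Ro.from_quat([q[1],q[2],q[3],q[0]])
def rows(pos,R):  # target -> shift & turn fractions from the present measured pose
    p,R0=tool();d=R0.inv().apply(np.array(pos)-p)/.8;r=(R0.inv()*R).as_rotvec()/1.5
    print("d",d.round(4),"r",r.round(4))
E
cat > fit.py <<'E'
from h import *
t10=np.tan(np.radians(10));dk=lambda x:.032+x*t10
top=[((28,378),(-.0975,.075,.098)),((235,402),(-.0975,-.075,.098)),((93,258),(0,.034,dk(0)+.059)),((172,265),(0,-.018,dk(0)+.059)),
((108,72),(.128,.034,dk(.128)+.059)),((190,75),(.128,-.018,dk(.128)+.059)),((45,243),(0,.073,dk(0)+.045)),((247,268),(0,-.073,dk(0)+.045))]
sc=[((50,120),(-.1,.075,.098)),((180,112),(0,.034,dk(0)+.059)),((355,68),(.128,-.018,dk(.128)+.059)),((305,42),(.128,.034,dk(.128)+.059)),((268,208),(0,-.075,.077))]
def res(p):
    a=proj("top",place(p,[x[1] for x in top]))-(np.array([x[0] for x in top])/4+[260,160])
    b=proj("scene",place(p,[x[1] for x in sc]))-(np.array([x[0] for x in sc])/3.333+[240,180])
    return np.r_[a.ravel(),b.ravel()]
r=least_squares(res,[.55,.05,0],loss="soft_l1")
print("feeder",r.x.round(4));print(res(r.x).reshape(-1,2).round(1).tolist())
tip=onz("top",[428/4+260,435/4+160],.004);end=onz("top",[776/4+260,378/4+160],.015)
tips=onz("scene",[265/3.333+240,420/3.333+180],.004);ends=onz("scene",[595/3.333+240,580/3.333+180],.015)
print("tip",tip,tips,"end",end,ends,"len",np.linalg.norm(tip-end),np.linalg.norm(tips-ends))
E
python3 fit.py
```

```text
feeder [ 0.5925  0.034  -0.1158]
[[-0.6, 0.8], [0.6, 0.1], [1.6, -1.6], [-0.0, -1.5], [2.0, -0.8], [-0.2, 0.2], [0.5, 1.5], [0.5, 0.2], [-2.3, 0.1], [0.0, -0.4], [-1.2, -1.0], [1.6, -1.3], [-1.3, -5.3]]
tip [ 0.46585748 -0.16952375] [ 0.4654062  -0.16845323] end [ 0.50363157 -0.42831897] [ 0.50611122 -0.42306602] len 0.26153746469446676 0.2578460240303851
```

```bash
cat >> h.py <<'E'
def Rt(yaw,tilt):  # tool x along heading yaw, pitched down by tilt (rad)
    x=np.array([np.cos(yaw)*np.cos(tilt),np.sin(yaw)*np.cos(tilt),-np.sin(tilt)]);y=np.array([np.sin(yaw),-np.cos(yaw),0]);
    return Ro.from_matrix(np.c_[x,y,np.cross(x,y)])
E
python3 - <<'E'
from h import *
rows([.4933,-.358,.12],Rt(np.arctan2(.9895,-.1445),0))
E
```

```text
d [-0.752  -0.9034  0.1391] r [ 0.     -0.      0.6393]
```

```bash
python3 -m inch '[{"dx":-0.188,"dy":-0.226},{"dx":-0.188,"dy":-0.226},{"dx":-0.188,"dy":-0.226},{"dx":-0.188,"dy":-0.226},{"dx":-0.188,"dy":-0.226}]' 0.1; python3 -m inch '[{"dx":-0.188,"dy":-0.226},{"dx":-0.188,"dy":-0.226},{"dx":-0.188,"dy":-0.226},{"dx":-0.188,"dy":-0.226},{"dx":-0.188,"dy":-0.226}]';python3 -m inch '[{"dx":-0.188,"dy":-0.226,"rz":0.6},{"dx":-0.188,"dy":-0.226,"rz":0.6},{"dx":-0.188,"dy":-0.226,"rz":0.6},{"dx":-0.188,"dy":-0.226,"rz":0.6},{"dx":-0.188,"dy":-0.226,"rz":0.6}]'
python3 - <<'E'
from h import *
rows([.4933,-.358,.12],Rt(np.arctan2(.9895,-.1445),0))
E
```

```text
d [-0.752  -0.9034  0.1391] r [ 0.     -0.      0.6393]validation failed for argument at $[0]...
validation failed for argument at $[0]...
validation failed for argument at $[0]...
```

```bash
python3 -m inch '[{"dx":-0.188,"dy":-0.226,"dz":0,"rx":0,"ry":0,"rz":0},{"dx":-0.188,"dy":-0.226,"dz":0,"rx":0,"ry":0,"rz":0},{"dx":-0.188,"dy":-0.226,"dz":0,"rx":0,"ry":0,"rz":0},{"dx":-0.188,"dy":-0.226,"dz":0,"rx":0,"ry":0,"rz":0},{"dx":-0.188,"dy":-0.226,"dz":0,"rx":0,"ry":0,"rz":0}]' 0.1;  python3 - <<'E'
from h import *
rows([.4933,-.358,.12],Rt(np.arctan2(.9895,-.1445),0))
E
```

```text
time: 1.4
tool_pos: [0.3344, 0.3266, 0.2313]
tool_rot: [0.0, 0.232, 0.973, -0.0]
contact_force: [0.5, 0.2, 0.5]
gripper_width: 0.551
grasp_force: 0.0
d [-0.563  -0.6744  0.1395] r [2.000e-04 4.000e-04 6.387e-01]
```

```bash
python3 -m inch '[{"dx":-0.19,"dy":-0.226,"dz":0,"rx":0,"ry":0,"rz":0},{"dx":-0.19,"dy":-0.226,"dz":0,"rx":0,"ry":0,"rz":0},{"dx":-0.19,"dy":-0.226,"dz":0,"rx":0,"ry":0,"rz":0},{"dx":-0.19,"dy":-0.226,"dz":0,"rx":0,"ry":0,"rz":0},{"dx":-0.19,"dy":-0.226,"dz":0,"rx":0,"ry":0,"rz":0}]'; python3 -m inch '[{"dx":-0.37,"dy":-0.448,"dz":0,"rx":0,"ry":0,"rz":0.64},{"dx":-0.37,"dy":-0.448,"dz":0,"rx":0,"ry":0,"rz":0.64},{"dx":-0.37,"dy":-0.448,"dz":0,"rx":0,"ry":0,"rz":0.64},{"dx":-0.37,"dy":-0.448,"dz":0,"rx":0,"ry":0,"rz":0.64},{"dx":-0.37,"dy":-0.448,"dz":0,"rx":0,"ry":0,"rz":0.64}]'
python3 - <<'E'
from h import *
rows([.4933,-.358,.12],Rt(np.arctan2(.9895,-.1445),0))
E
```

```text
time: 1.9
tool_pos: [0.3888, 0.0967, 0.2317]
tool_rot: [0.001, 0.232, 0.973, 0.0]
contact_force: [1.1, 1.0, 0.5]
gripper_width: 0.552
grasp_force: 0.0
time: 2.4
tool_pos: [0.4441, -0.1469, 0.2317]
tool_rot: [0.001, 0.574, 0.819, 0.0]
contact_force: [-0.3, 1.3, 0.6]
gripper_width: 0.553
grasp_force: 0.0
d [-0.2689 -0.032   0.1398] r [0.0008 0.0004 0.1348]
```

```bash
python3 -m inch '[{"dx":-0.269,"dy":-0.032,"dz":0.14,"rx":0,"ry":0,"rz":0.135},{"dx":-0.269,"dy":-0.032,"dz":0.14,"rx":0,"ry":0,"rz":0.135},{"dx":-0.269,"dy":-0.032,"dz":0.14,"rx":0,"ry":0,"rz":0.135},{"dx":-0.269,"dy":-0.032,"dz":0.14,"rx":0,"ry":0,"rz":0.135},{"dx":-0.269,"dy":-0.032,"dz":0.14,"rx":0,"ry":0,"rz":0.135}]'; python3 -m inch '[{"dx":0,"dy":0,"dz":0,"rx":0,"ry":0,"rz":0}]'
python3 - <<'E'
from h import *
im=optics.grab_frame("scene");cv2.imwrite("pics/s1.png",cv2.resize(im[180:420,240:560,::-1],None,fx=2.5,fy=2.5,interpolation=cv2.INTER_CUBIC))
o=[x for x in nets.outline_of("scene","driver")][:1]
print([(x["bbox"],x["confidence"]) for x in o])
rows([.4933,-.358,.12],Rt(np.arctan2(.9895,-.1445),0))
rows([.4933,-.358,.002],Rt(np.arctan2(.9895,-.1445),0))
E
```

```text
time: 2.9
tool_pos: [0.4945, -0.3575, 0.118]
tool_rot: [-0.0, 0.652, 0.758, 0.0]
contact_force: [0.8, -0.5, 1.2]
gripper_width: 0.554
grasp_force: 0.0
time: 3.0
tool_pos: [0.4929, -0.3579, 0.1144]
tool_rot: [-0.003, 0.653, 0.757, -0.0]
contact_force: [-0.2, 1.5, 0.6]
gripper_width: 0.55
grasp_force: 0.0
[([372.8, 332.8, 99.5, 55.3], 0.8)]
d [-0.0028 -0.0014 -0.0024] r [-0.0009 -0.0015  0.0035]
d [-0.0031 -0.0012  0.1451] r [-0.0009 -0.0015  0.0035]
```

View pics/s1.png

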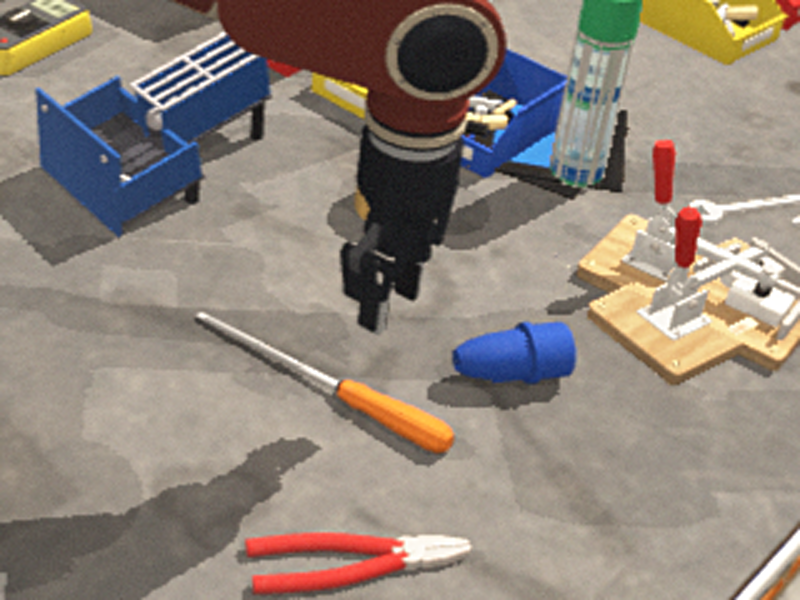

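The fingers hang above the orange handle, which shows at about (395,415) in the crop, and the plug is clear. I'll descend and grip.

```bash
python3 -m inch '[{"dx":-0.003,"dy":-0.001,"dz":0.06,"rx":0,"ry":0,"rz":0.003},{"dx":-0.003,"dy":-0.001,"dz":0.1,"rx":0,"ry":0,"rz":0.003},{"dx":-0.003,"dy":-0.001,"dz":0.13,"rx":0,"ry":0,"rz":0.003},{"dx":-0.003,"dy":-0.001,"dz":0.138,"rx":0,"ry":0,"rz":0.003},{"dx":-0.003,"dy":-0.001,"dz":0.138,"rx":0,"ry":0,"rz":0.003}]'; python3 -m inch '[{"dx":0,"dy":0,"dz":0,"rx":0,"ry":0,"rz":0},{"dx":0,"dy":0,"dz":0,"rx":0,"ry":0,"rz":0},{"dx":0,"dy":0,"dz":0,"rx":0,"ry":0,"rz":0},{"dx":0,"dy":0,"dz":0,"rx":0,"ry":0,"rz":0},{"dx":0,"dy":0,"dz":0,"rx":0,"ry":0,"rz":0}]' -1;python3 -m inch '[{"dx":0,"dy":0,"dz":0,"rx":0,"ry":0,"rz":0},{"dx":0,"dy":0,"dz":0,"rx":0,"ry":0,"rz":0}]' -1
```

```text
time: 3.6
tool_pos: [0.4943, -0.3569, 0.0093]
tool_rot: [-0.0, 0.653, 0.757, 0.0]
contact_force: [0.3, 0.3, 0.5]
gripper_width: 0.555
grasp_force: 0.0
time: 4.1
tool_pos: [0.4957, -0.3589, 0.012]
tool_rot: [0.002, 0.653, 0.757, 0.0]
contact_force: [-1.2, 2.7, 6.3]
gripper_width: 0.23
grasp_force: 58.6
time: 4.3
tool_pos: [0.4957, -0.3589, 0.012]
tool_rot: [0.002, 0.653, 0.757, 0.0]
contact_force: [-1.4, 2.5, 7.3]
gripper_width: 0.23
grasp_force: 58.6
```

Grip width is about 20 mm on a 27 mm handle, so the grip is too high. I'll reopen, go 9 mm lower and grip again.

```bash
python3 -m inch '[{"dx":0,"dy":0,"dz":0,"rx":0,"ry":0,"rz":0},{"dx":0,"dy":0,"dz":0,"rx":0,"ry":0,"rz":0},{"dx":0,"dy":0,"dz":0,"rx":0,"ry":0,"rz":0},{"dx":0,"dy":0,"dz":0.011,"rx":0,"ry":0,"rz":0},{"dx":0,"dy":0,"dz":0.011,"rx":0,"ry":0,"rz":0}]' 0.1;python3 -m inch '[{"dx":0,"dy":0,"dz":0,"rx":0,"ry":0,"rz":0},{"dx":0,"dy":0,"dz":0,"rx":0,"ry":0,"rz":0},{"dx":0,"dy":0,"dz":0,"rx":0,"ry":0,"rz":0},{"dx":0,"dy":0,"dz":0,"rx":0,"ry":0,"rz":0},{"dx":0,"dy":0,"dz":0,"rx":0,"ry":0,"rz":0}]' -1
```

```text
time: 4.8
tool_pos: [0.4931, -0.357, -0.0017]
tool_rot: [-0.001, 0.653, 0.757, 0.0]
contact_force: [-0.6, 0.7, 0.2]
gripper_width: 0.555
grasp_force: 0.0
time: 5.3
tool_pos: [0.4944, -0.3581, 0.0003]
tool_rot: [0.0, 0.653, 0.757, -0.0]
contact_force: [0.4, -0.2, 0.4]
gripper_width: 0.247
grasp_force: 58.8
```

```bash
cat >> h.py <<'E'
F=np.array([.5925,.034,-.1158]); TIP=np.array([.191,0,-.003])
def tipto(x,y,z,tilt=28,yaw=0,dry=0):
    R=Rt(F[2]+np.radians(yaw),np.radians(tilt));p=place(F,[x,y,z])[0]-R.apply(TIP);print("TCP",p.round(3));rows(p,R)
def tipnow():
    p,R=tool();w=p+R.apply(TIP);a=-F[2];d=w-[F[0],F[1],0]
    print("tip feeder",np.r_[np.cos(a)*d[0]-np.sin(a)*d[1],np.sin(a)*d[0]+np.cos(a)*d[1],d[2]].round(4),"world",w.round(4),"x-axis dir",R.as_matrix()[:,0].round(3))
E
python3 -m inch '[{"dx":0,"dy":0,"dz":-0.05,"rx":0,"ry":0,"rz":0},{"dx":0,"dy":0,"dz":-0.12,"rx":0,"ry":0,"rz":0},{"dx":0,"dy":0,"dz":-0.18,"rx":0,"ry":0,"rz":0},{"dx":0,"dy":0,"dz":-0.24,"rx":0,"ry":0,"rz":0},{"dx":0,"dy":0,"dz":-0.3,"rx":0,"ry":0,"rz":0}]'
python3 - <<'E'
from h import *
for c in("scene","top"):
    im=optics.grab_frame(c);p,R=tool();u=proj(c,p+R.apply(TIP))[0];g=proj(c,p+R.apply([0,0,-.019]))[0]
    m=im[:,:,::-1].copy();cv2.circle(m,tuple(int(v) for v in u),3,(0,255,0),1)
    cu,cv=int((u+g)[0]/2),int((u+g)[1]/2);cv2.imwrite(f"pics/l_{c}.png",cv2.resize(m[cv-65:cv+65,cu-65:cu+65],(390,390)));print(c,u,g)
cv2.imwrite("pics/l.png",np.hstack([cv2.imread("pics/l_scene.png"),cv2.imread("pics/l_top.png")]))
tipnow();tipto(-.045,-.003,.14)
E
```

```text
time: 5.8
tool_pos: [0.4936, -0.3574, 0.2416]
tool_rot: [-0.0, 0.653, 0.757, -0.0]
contact_force: [0.7, -0.4, -0.7]
gripper_width: 0.249
grasp_force: 58.9
scene [323.70059174 214.63241707] [404.97561776 241.33101947]
top [374.94999724 263.38374945] [451.41221243 250.5889781 ]
tip feeder [-0.0988 -0.2186  0.251 ] world [ 0.4691 -0.1717  0.251 ] x-axis dir [-0.146  0.989 -0.013]
TCP [0.379 0.056 0.227]
d [ 0.5371 -0.0706  0.0217] r [ 0.31   -0.2285  1.1919]
```

View pics/l.png

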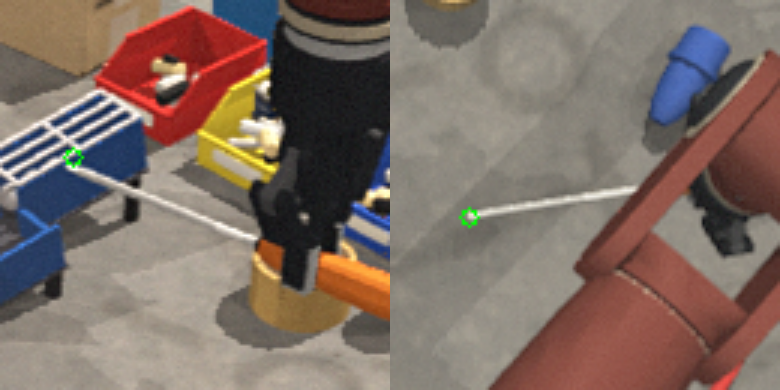

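In the scene image the tip sits about 3 px below the green prediction; in the top image it matches. The arm was still rising when that picture was taken. The grasp holds, so I'll swing to the feeder.

```bash
python3 -m inch '[{"dx":0.3,"dy":-0.03,"dz":-0.02,"rx":0,"ry":0,"rz":0.5},{"dx":0.3,"dy":-0.03,"dz":-0.02,"rx":0,"ry":0,"rz":0.5},{"dx":0.3,"dy":-0.03,"dz":-0.02,"rx":0,"ry":0,"rz":0.5},{"dx":0.3,"dy":-0.03,"dz":-0.02,"rx":0,"ry":0,"rz":0.5},{"dx":0.3,"dy":-0.03,"dz":-0.02,"rx":0,"ry":0,"rz":0.5}]'
python3 - <<'E'
from h import *
tipnow();tipto(-.045,-.003,.2)
E
```

```text
time: 6.4
tool_pos: [0.434, -0.1219, 0.2551]
tool_rot: [-0.001, 0.886, 0.463, -0.0]
contact_force: [0.4, 0.1, 0.0]
gripper_width: 0.248
grasp_force: 58.9
tip feeder [-0.0492 -0.0048  0.2581] world [0.543  0.0349 0.2581] x-axis dir [0.571 0.821 0.   ]
TCP [0.379 0.056 0.287]
d [ 0.1429 -0.1838 -0.0396] r [ 0.1748 -0.2929  0.7046]
```

```bash
python3 -m inch '[{"dx":0.143,"dy":-0.184,"dz":-0.04,"rx":0.175,"ry":-0.293,"rz":0.705},{"dx":0.143,"dy":-0.184,"dz":-0.04,"rx":0.175,"ry":-0.293,"rz":0.705},{"dx":0.143,"dy":-0.184,"dz":-0.04,"rx":0.175,"ry":-0.293,"rz":0.705},{"dx":0.143,"dy":-0.184,"dz":-0.04,"rx":0.175,"ry":-0.293,"rz":0.705},{"dx":0.143,"dy":-0.184,"dz":-0.04,"rx":0.175,"ry":-0.293,"rz":0.705}]'
python3 - <<'E'
from h import *
tipnow();tipto(-.045,-.003,.15)
E
```

```text
time: 6.9
tool_pos: [0.3774, 0.0569, 0.2888]
tool_rot: [-0.009, 0.974, 0.17, -0.147]
contact_force: [0.1, -0.3, -1.9]
gripper_width: 0.244
grasp_force: 59.0
tip feeder [-0.0522  0.0814  0.2376] world [0.55   0.1208 0.2376] x-axis dir [ 0.899  0.334 -0.283]
TCP [0.379 0.056 0.237]
d [0.0191 0.006  0.0615] r [ 0.0732 -0.1215  0.2959]
```

```bash
python3 -m inch '[{"dx":0.019,"dy":0.006,"dz":0.062,"rx":0.073,"ry":-0.122,"rz":0.296},{"dx":0.019,"dy":0.006,"dz":0.062,"rx":0.073,"ry":-0.122,"rz":0.296},{"dx":0.019,"dy":0.006,"dz":0.062,"rx":0.073,"ry":-0.122,"rz":0.296},{"dx":0.019,"dy":0.006,"dz":0.062,"rx":0.073,"ry":-0.122,"rz":0.296},{"dx":0.019,"dy":0.006,"dz":0.062,"rx":0.073,"ry":-0.122,"rz":0.296}]'; python3 -m inch '[{"dx":0,"dy":0,"dz":0,"rx":0,"ry":0,"rz":0},{"dx":0,"dy":0,"dz":0,"rx":0,"ry":0,"rz":0}]'
python3 - <<'E'
from h import *
tipnow();tipnow()
M=[]
for c,(x0,y0,w,h) in(("scene",(250,160,130,130)),("top",(250,160,130,130))):
    im=optics.grab_frame(c);p,R=tool();u=proj(c,p+R.apply(TIP))[0];m=cv2.resize(im[y0:y0+h,x0:x0+w,::-1],(400,400),interpolation=cv2.INTER_CUBIC)
    cv2.circle(m,tuple(int(v) for v in (u-[x0,y0])*400/130),4,(0,255,0),1)
    pts=place(F,[[-.0975,.075,.098],[-.0975,-.075,.098],[0,.0155,.0885],[0,-.0155,.0885]])
    for q in proj(c,pts):cv2.circle(m,tuple(int(v) for v in (q-[x0,y0])*400/130),3,(0,0,255),1)
    M.append(m)
cv2.imwrite("pics/m2.png",np.hstack(M));tipto(-.028,-.003,.064)
E
```

```text
time: 7.4
tool_pos: [0.3793, 0.0524, 0.2347]
tool_rot: [-0.014, 0.968, -0.056, -0.243]
contact_force: [0.2, -0.6, -0.3]
gripper_width: 0.247
grasp_force: 59.0
time: 7.6
tool_pos: [0.3794, 0.0527, 0.236]
tool_rot: [-0.014, 0.969, -0.056, -0.241]
contact_force: [-1.4, -0.6, -1.1]
gripper_width: 0.242
grasp_force: 59.0
tip feeder [-0.0437 -0.006   0.1491] world [0.5484 0.0331 0.1491] x-axis dir [ 0.877 -0.101 -0.469]
tip feeder [-0.0437 -0.006   0.1491] world [0.5484 0.0331 0.1491] x-axis dir [ 0.877 -0.101 -0.469]
TCP [0.395 0.054 0.151]
d [ 0.0673 -0.0038  0.0849] r [-0.     -0.0006  0.0003]
```

View pics/m2.png

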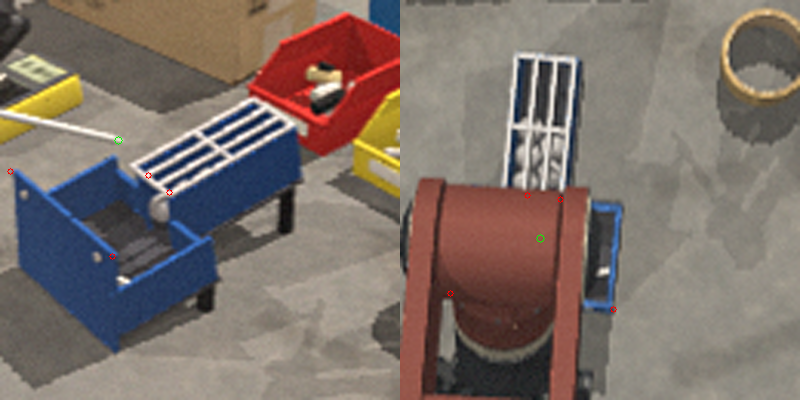

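The tip sits on the green prediction at (118,139) in the left crop, and the red guard and plate marks match the feeder within 1–2 px. Next I'll lower it in behind the plate.

```bash
python3 -m inch '[{"dx":0.034,"dy":-0.004,"dz":0.042,"rx":0,"ry":0,"rz":0},{"dx":0.067,"dy":-0.004,"dz":0.085,"rx":0,"ry":0,"rz":0},{"dx":0.067,"dy":-0.004,"dz":0.085,"rx":0,"ry":0,"rz":0},{"dx":0.067,"dy":-0.004,"dz":0.085,"rx":0,"ry":0,"rz":0}]'
python3 - <<'E'
from h import *
tipnow();tipto(0.003,-.003,.046);tipto(0.02,-.003,.049);tipto(0.034,-.003,.0515)
im=optics.grab_frame("scene");p,R=tool();u=proj("scene",p+R.apply(TIP))[0]
m=cv2.resize(im[190:270,250:340,::-1],(720,640)[:2],interpolation=cv2.INTER_CUBIC)[:600];cv2.circle(m,tuple(int(v) for v in (u-[250,190])*8),5,(0,255,0),1)
cv2.imwrite("pics/m3.png",m)
E
```

```text
time: 8.1
tool_pos: [0.3948, 0.0541, 0.1514]
tool_rot: [-0.014, 0.968, -0.056, -0.242]
contact_force: [-0.0, 0.4, 0.5]
gripper_width: 0.248
grasp_force: 58.9
tip feeder [-0.0288 -0.0029  0.0641] world [0.5636 0.0344 0.0641] x-axis dir [ 0.876 -0.102 -0.471]
TCP [0.426 0.05  0.133]
d [0.0457 0.0001 0.0017] r [-0.      0.0012  0.    ]
TCP [0.443 0.048 0.136]
d [ 0.0627  0.0001 -0.0117] r [-0.      0.0012  0.    ]
TCP [0.457 0.047 0.139]
d [ 0.0767  0.0001 -0.0227] r [-0.      0.0012  0.    ]
```

View pics/m3.png

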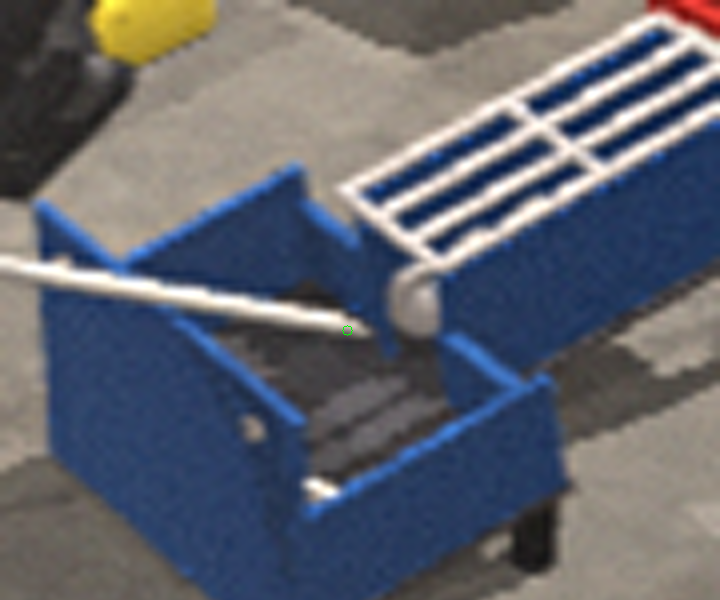

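The tip shows at (370,332), about 20 crop px ahead of my prediction, so it is a few mm longer than assumed. The wedged ball is at (415,300), in the outlet below the guard. I'll check these against the model and go in.

```bash
sed -i 's/TIP=np.array(\[.191/TIP=np.array([.195/' h.py; python3 -m inch '[{"dx":0.02,"dy":0,"dz":0.001,"rx":0,"ry":0,"rz":0},{"dx":0.038,"dy":0,"dz":0.003,"rx":0,"ry":0,"rz":0},{"dx":0.038,"dy":0,"dz":0.003,"rx":0,"ry":0,"rz":0}]'
python3 - <<'E'
from h import *
print((proj("scene",place(F,[[.026,-.003,.0493]]))-[250,190])*8,"ball px in m3 crop")
tipnow()
im=optics.grab_frame("scene");p,R=tool();u=proj("scene",p+R.apply(TIP))[0]
m=cv2.resize(im[190:265,250:340,::-1],(720,600),interpolation=cv2.INTER_CUBIC);cv2.circle(m,tuple(int(v) for v in (u-[250,190])*8),5,(0,255,0),1)
cv2.imwrite("pics/m4.png",m)
for x in(.012,.024,.036):tipto(x,-.003,.045+x*.176)
E
```

```text
time: 8.45
tool_pos: [0.4221, 0.0509, 0.1361]
tool_rot: [-0.014, 0.969, -0.056, -0.24]
contact_force: [-0.6, -0.4, -0.4]
gripper_width: 0.25
grasp_force: 58.9
[[483.12923408 318.11475259]] ball px in m3 crop
tip feeder [ 0.0026 -0.003   0.0477] world [0.5947 0.0308 0.0477] x-axis dir [ 0.878 -0.102 -0.467]
TCP [0.432 0.05  0.136]
d [ 0.0114  0.0002 -0.0057] r [-0.0003 -0.0012 -0.    ]
TCP [0.444 0.048 0.138]
d [ 0.0234  0.0001 -0.015 ] r [-0.0003 -0.0012 -0.    ]
TCP [0.455 0.047 0.14 ]
d [ 0.0354  0.0001 -0.0244] r [-0.0003 -0.0012 -0.    ]
```

View pics/m4.png

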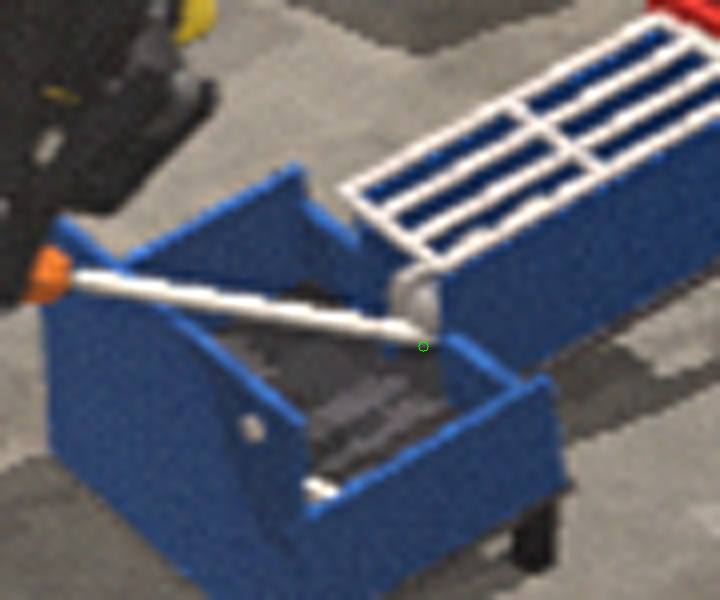

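The visible ball is ball 1 at (415,300). Ball 0 is hidden behind the right cheek, near (483,318), and the tip at (435,338) lines up with it. I'll push gently up the slope.

```bash
python3 -m inch '[{"dx":0.006,"dy":0,"dz":-0.003,"rx":0,"ry":0,"rz":0},{"dx":0.012,"dy":0,"dz":-0.006,"rx":0,"ry":0,"rz":0},{"dx":0.018,"dy":0,"dz":-0.01,"rx":0,"ry":0,"rz":0},{"dx":0.023,"dy":0,"dz":-0.015,"rx":0,"ry":0,"rz":0},{"dx":0.028,"dy":0,"dz":-0.02,"rx":0,"ry":0,"rz":0}]';python3 -m inch '[{"dx":0.006,"dy":0,"dz":-0.003,"rx":0,"ry":0,"rz":0},{"dx":0.006,"dy":0,"dz":-0.003,"rx":0,"ry":0,"rz":0},{"dx":0.006,"dy":0,"dz":-0.003,"rx":0,"ry":0,"rz":0}]'
python3 - <<'E'
from h import *
tipnow()
im=optics.grab_frame("scene")
m=cv2.resize(im[190:265,250:340,::-1],(400,333),interpolation=cv2.INTER_CUBIC)
im=optics.grab_frame("top");m2=cv2.resize(im[165:240,265:355,::-1],(400,333),interpolation=cv2.INTER_CUBIC)
cv2.imwrite("pics/m5.png",np.hstack([m,m2]))
print([(np.round(d["bbox"]).tolist(),round(d["confidence"],2)) for d in nets.boxes_of("scene","ball_0_center")])
tipto(-.02,-.003,.058)
E
```

```text
time: 9.0
tool_pos: [0.4483, 0.0478, 0.1383]
tool_rot: [-0.014, 0.969, -0.056, -0.242]
contact_force: [0.1, -0.2, -0.1]
gripper_width: 0.247
grasp_force: 58.9
time: 9.3
tool_pos: [0.4534, 0.0472, 0.1379]
tool_rot: [-0.014, 0.969, -0.056, -0.242]
contact_force: [-0.9, 0.1, 0.3]
gripper_width: 0.247
grasp_force: 59.1
tip feeder [ 0.0339 -0.003   0.0491] world [0.6258 0.0271 0.0491] x-axis dir [ 0.877 -0.102 -0.469]
[([197.0, 223.0, 58.0, 24.0], 0.55)]
TCP [0.4   0.053 0.147]
d [-0.0644  0.0001  0.0215] r [-0.0001  0.0001 -0.0001]
```

View pics/m5.png

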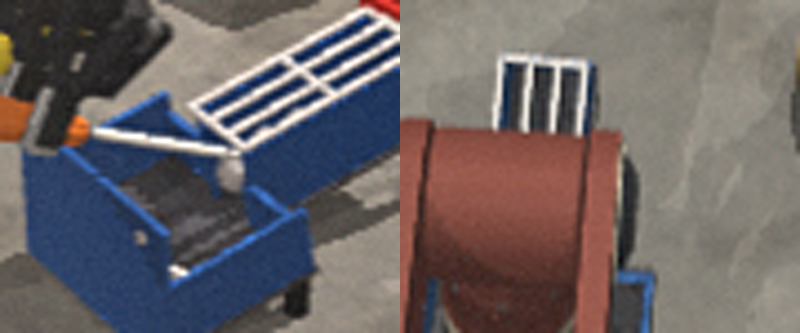

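Ball 1 has rolled down into the outlet at (230,172), against the shank. Next I'll draw the tip back so they run out.

```bash
python3 -m inch '[{"dx":-0.03,"dy":0,"dz":0.008,"rx":0,"ry":0,"rz":0},{"dx":-0.066,"dy":0,"dz":0.015,"rx":0,"ry":0,"rz":0},{"dx":-0.08,"dy":0,"dz":0,"rx":0,"ry":0,"rz":0},{"dx":-0.08,"dy":0,"dz":-0.01,"rx":0,"ry":0,"rz":0},{"dx":-0.08,"dy":0,"dz":-0.01,"rx":0,"ry":0,"rz":0}]';python3 -m inch '[{"dx":0,"dy":0,"dz":0,"rx":0,"ry":0,"rz":0},{"dx":0,"dy":0,"dz":0,"rx":0,"ry":0,"rz":0},{"dx":0,"dy":0,"dz":0,"rx":0,"ry":0,"rz":0},{"dx":0,"dy":0,"dz":0,"rx":0,"ry":0,"rz":0},{"dx":0,"dy":0,"dz":0,"rx":0,"ry":0,"rz":0}]'
python3 - <<'E'
from h import *
tipnow()
im=optics.grab_frame("scene")
m=cv2.resize(im[190:265,250:340,::-1],(720,600),interpolation=cv2.INTER_CUBIC);cv2.imwrite("pics/m6.png",m)
for t in((.003,-.003,.047),(.013,-.003,.049),(.037,-.003,.0515)):tipto(*t)
E
```

```text
time: 9.95
tool_pos: [0.4022, 0.0532, 0.1762]
tool_rot: [-0.014, 0.969, -0.056, -0.24]
contact_force: [-0.4, 0.2, -0.6]
gripper_width: 0.245
grasp_force: 58.9
time: 10.45
tool_pos: [0.4007, 0.0534, 0.1747]
tool_rot: [-0.014, 0.969, -0.056, -0.242]
contact_force: [0.6, 0.3, -0.5]
gripper_width: 0.249
grasp_force: 58.9
tip feeder [-0.0192 -0.003   0.0857] world [0.5731 0.0333 0.0857] x-axis dir [ 0.877 -0.102 -0.47 ]
TCP [0.423 0.051 0.136]
d [0.0473 0.0001 0.03  ] r [-0.0002  0.0003 -0.0002]
TCP [0.433 0.05  0.138]
d [0.0571 0.0001 0.0219] r [-0.0002  0.0003 -0.0002]
TCP [0.456 0.047 0.14 ]
d [0.0822 0.0001 0.005 ] r [-0.0002  0.0003 -0.0002]
```

View pics/m6.png

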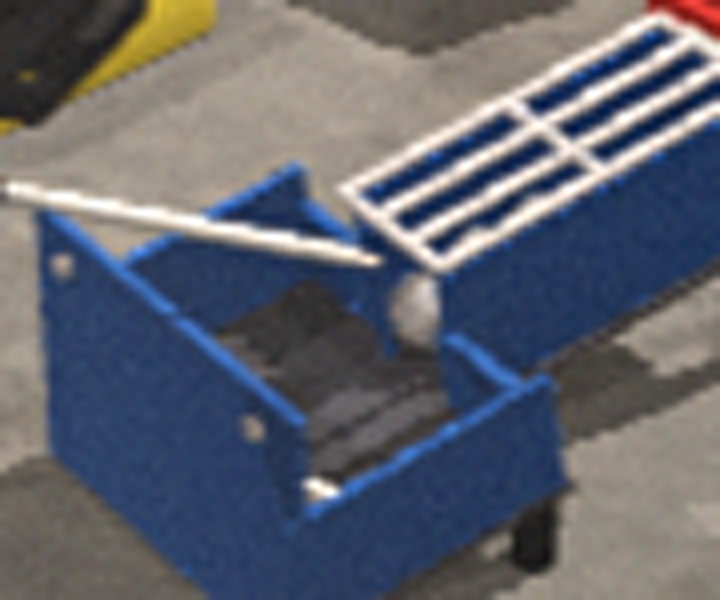

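The tip is free at (380,262), and one ball still shows in the outlet at (415,312). The plate hides the front-left of the tray, so I'll swing aside briefly and count numerically from the top camera.

```bash
python3 -m inch '[{"dx":-0.03,"dy":0,"dz":-0.053,"rx":0,"ry":0,"rz":0},{"dx":-0.035,"dy":0.05,"dz":-0.066,"rx":0,"ry":0,"rz":0},{"dx":-0.035,"dy":0.36,"dz":-0.066,"rx":0,"ry":0,"rz":0},{"dx":-0.035,"dy":0.36,"dz":-0.066,"rx":0,"ry":0,"rz":0},{"dx":-0.035,"dy":0.36,"dz":-0.066,"rx":0,"ry":0,"rz":0}]';python3 -m inch '[{"dx":0,"dy":0.15,"dz":0,"rx":0,"ry":0,"rz":0},{"dx":0,"dy":0.15,"dz":0,"rx":0,"ry":0,"rz":0},{"dx":0,"dy":0.15,"dz":0,"rx":0,"ry":0,"rz":0}]'
python3 - <<'E'
from h import *
im=optics.grab_frame("top");cv2.imwrite("pics/top2.png",im[:,:,::-1])
m=cv2.resize(im[165:265,255:355,::-1],(600,600),interpolation=cv2.INTER_CUBIC)
o=cv2.imread("pics/top0.png")
g=lambda a:a.astype(int)
d=np.abs(g(im[:,:,::-1])-g(o)).sum(2)
r=d[220:262,262:325]; print("tray diff>60 pts",[(int(a+262),int(b+220)) for b,a in zip(*np.where(r>90))][:40], (r>90).sum())
cv2.imwrite("pics/m7.png",m)
E
```

```text
time: 11.0
tool_pos: [0.3785, -0.1371, 0.2351]
tool_rot: [-0.014, 0.969, -0.056, -0.241]
contact_force: [0.3, -0.1, -1.2]
gripper_width: 0.248
grasp_force: 59.0
time: 11.3
tool_pos: [0.3641, -0.2578, 0.2348]
tool_rot: [-0.014, 0.969, -0.058, -0.241]
contact_force: [0.4, 0.7, -1.3]
gripper_width: 0.245
grasp_force: 59.0
tray diff>60 pts [(283, 220), (287, 220), (290, 220), (292, 220), (293, 220), (294, 220), (295, 220), (283, 221), (292, 221), (293, 221), (294, 221), (295, 221), (283, 222), (292, 222), (293, 222), (294, 222), (283, 223), (292, 223), (293, 223), (294, 223), (283, 224), (284, 224), (289, 224), (292, 224), (293, 224), (286, 225), (287, 225), (289, 225), (290, 225), (291, 225), (293, 225), (299, 226)] 32
```

Run:
```python
from h import *
a=cv2.imread("pics/top0.png",0);b=cv2.imread("pics/top2.png",0)
ch=" .:-=+*#%@"
for y in range(190,230):print(y,"".join(ch[min(9,v//24)] for v in a[y,278:312]),"|","".join(ch[min(9,v//24)] for v in b[y,278:312]))
dk=lambda x:.032+x*.1763
for n,x,y in(("b0",.026,-.003),("b1",.0145,.0185),("guardR0",0,-.018),("cheekL",.01,.032),("b35",.061,-.003)):print(n,proj("top",place(F,[[x,y,dk(x)+.0127]])).round(1))
```

```text
190 =======+@+.:::+@::::=@=::.=@+:--++ | +++++++*@*.:::+@::::=@+::.=@+.--++
191 =======+@+.:::*@:::.=@-:::=@=:--++ | ++++++++@+.::-*@::::=@-:::=@=:--++
192 =======+@-.::-#%::::=@-:::+@-:-=++ | +++++++*@-.::-#@::::+@::::+@-:-=++
193 =======+@-.:.-#%::::+@::::+@::-+++ | +++++++*@-.::-#@::::+@::::+@::-+++
194 =======+@:.::-%#::::+@::::*@::-+++ | +++++++*@:.::=%%::::*@:::-*@::-+++
195 =+===+=*@..:.=@+::::*@:::-*@.:-+++ | +++++++*@:.::=@+:::-*@:::-*@.:-*++
196 =++=+=+#@..:.=@+:::-#%.::-#%.:-+++ | +++++++#@.:::=@+:::-#@.::-#@.:-*++
197 ======+#%.:..=@=:::-#%.::-#%.:-+++ | +++++++%@..::=@=:::-#@.::=%%.:-+++
198 ======+#%..-+*@---.-%#.::=@#.--+++ | +++++++%%..=*#@=--.=%%:::=@%:--+++
199 ======+%%::+#%@==+:=@+.::=@+:--+++ | +++++++@%:-*#%@=+*:=@+:::=@*.--+++
200 ======+@%##%%%@*#%==@=.::=@+.--+++ | ++++++*@%##%%%@*#%+=@+.:.=@*:--+++
201 ======+@#%@@@%@%%%##@###+*@=.-=+++ | ++++++*@#%@@@%@%%@%#@%##+*@=:-=+++
202 =+====+@-:=+*##*###%@%@@#%@-:-++++ | ++++++*@-:=+*#%*##%@@@@@%%@-:-++++
203 ===+==+@-.-+*#%=*=-+@-==*#@-:-++++ | ++++++*@-.:+*#%=*==*@=*###@-:-++++
204 ======*@:.:=+%#==--*@-*+=+@::-++
[... 1344 characters left out ...]
::-+%-=-:=@-:::=@-.-=+++++ | ----+@+--:-*@=++++@-:::+@-:-=+++++
223 ::::=%######%+=-:=@:...=@-:-+===== | ::::+@%%%%#%@+++=+@::::+@-:-+==++=
224 ::::-*##%%%#%#***%@##++*@::----==- | ::::=%@@@@@@@%%%#%@##+**@::-=-====
225 ::::::::---=++*##%%%%##%@:-------- | :::::::-===**##%%@@@@%%%@:---=----
226 ::::::::::::.::::----++##:--==---- | :::::::::::::::::-===*###:===+====
227 :::::::::::::::::--:.:-::::------- | :::::-:-::::::::::-::----:-===---=
228 :::::::::::::::----::---:::::.:.:: | :::::----::::::::-=::----::::::::-
229 ::::::::::::::-----::---:::::::::: | :::::------------==:-==-:::::::::-
b0 [[299.5 217.3]]
b1 [[291.9 220.5]]
guardR0 [[303.8 226.7]]
cheekL [[287.2 221.6]]
b35 [[300.7 205.2]]
```

The top view shows all five balls still in the chamber. Ball 1 is now in the middle of the throat at px (295,220), leaning on ball 0 at (300,213), so they re-wedged. I'll go in along the right cheek, push ball 0 deeper and let ball 1 run out beside and under the shank.

```bash
python3 -m inch '[{"dx":0,"dy":-0.506,"dz":0,"rx":0,"ry":0,"rz":0},{"dx":0,"dy":-0.506,"dz":0,"rx":0,"ry":0,"rz":0},{"dx":0,"dy":-0.506,"dz":0,"rx":0,"ry":0,"rz":0},{"dx":0,"dy":-0.506,"dz":0,"rx":0,"ry":0,"rz":0},{"dx":0,"dy":-0.506,"dz":0,"rx":0,"ry":0,"rz":0}]';python3 -m inch '[{"dx":0,"dy":-0.2,"dz":0,"rx":0,"ry":0,"rz":0},{"dx":0,"dy":-0.2,"dz":0,"rx":0,"ry":0,"rz":0},{"dx":0,"dy":-0.2,"dz":0,"rx":0,"ry":0,"rz":0}]'
python3 - <<'E'
from h import *
tipnow();tipto(-.03,-.0095,.064)
E
```

```text
time: 11.85
tool_pos: [0.3936, -0.004, 0.2349]
tool_rot: [-0.014, 0.969, -0.056, -0.241]
contact_force: [0.7, -0.2, -0.8]
gripper_width: 0.245
grasp_force: 59.1
time: 12.15
tool_pos: [0.4109, 0.1451, 0.235]
tool_rot: [-0.014, 0.969, -0.056, -0.241]
contact_force: [0.7, -0.8, -0.4]
gripper_width: 0.246
grasp_force: 59.1
tip feeder [-0.0196  0.0894  0.1461] world [0.5833 0.1251 0.1461] x-axis dir [ 0.877 -0.102 -0.469]
TCP [0.389 0.048 0.153]
d [0.0367 0.1236 0.0966] r [-0.     -0.0002  0.0002]
```

```bash
python3 -m inch '[{"dx":0,"dy":0.124,"dz":0,"rx":0,"ry":0,"rz":0},{"dx":0,"dy":0.124,"dz":0,"rx":0,"ry":0,"rz":0},{"dx":0.018,"dy":0.124,"dz":0.048,"rx":0,"ry":0,"rz":0},{"dx":0.037,"dy":0.124,"dz":0.097,"rx":0,"ry":0,"rz":0},{"dx":0.037,"dy":0.124,"dz":0.097,"rx":0,"ry":0,"rz":0}]'
python3 - <<'E'
from h import *
tipnow()
for t in ((-.002,.046),(.015,.047),(.03,.048),(.042,.050)):tipto(t[0],-.0095,t[1])
E
```

```text
time: 12.65
tool_pos: [0.3859, 0.0458, 0.1479]
tool_rot: [-0.014, 0.968, -0.056, -0.246]
contact_force: [-0.5, -0.1, 0.3]
gripper_width: 0.249
grasp_force: 59.4
tip feeder [-0.0338 -0.0123  0.0575] world [0.5575 0.0257 0.0575] x-axis dir [ 0.873 -0.102 -0.477]
TCP [0.417 0.045 0.135]
d [ 0.0418 -0.0034 -0.0042] r [ 0.      0.0059 -0.0003]
TCP [0.434 0.043 0.136]
d [ 0.0599 -0.0034 -0.0154] r [ 0.      0.0059 -0.0003]
TCP [0.449 0.041 0.137]
d [ 0.0757 -0.0034 -0.0255] r [ 0.      0.0059 -0.0003]
TCP [0.461 0.04  0.139]
d [ 0.0877 -0.0034 -0.0348] r [ 0.      0.0059 -0.0003]
```

```bash
python3 -m inch '[{"dx":0,"dy":0,"dz":0,"rx":0,"ry":0,"rz":0},{"dx":0.041,"dy":0,"dz":0.0035,"rx":0,"ry":0,"rz":0},{"dx":0.051,"dy":0,"dz":-0.002,"rx":0,"ry":0,"rz":0},{"dx":0.06,"dy":0,"dz":-0.0076,"rx":0,"ry":0,"rz":0},{"dx":0.067,"dy":0,"dz":-0.012,"rx":0,"ry":0,"rz":0}]'; python3 -m inch '[{"dx":0.0085,"dy":0,"dz":-0.0055,"rx":0,"ry":0,"rz":0},{"dx":0.015,"dy":0,"dz":-0.01,"rx":0,"ry":0,"rz":0},{"dx":0.0207,"dy":0,"dz":-0.015,"rx":0,"ry":0,"rz":0},{"dx":0.0207,"dy":0,"dz":-0.015,"rx":0,"ry":0,"rz":0},{"dx":0.0207,"dy":0,"dz":-0.015,"rx":0,"ry":0,"rz":0}]'
python3 - <<'E'
from h import *
tipnow()
im=optics.grab_frame("scene");cv2.imwrite("pics/s8.png",im[:,:,::-1])
a=cv2.imread("pics/scene0.png",0);b=cv2.imread("pics/s8.png",0)
ch=" .:-=+*#%@"
for y in range(218,242):print(y,"".join(ch[min(9,v//24)] for v in a[y,280:325]),"|","".join(ch[min(9,v//24)] for v in b[y,280:325]))
E
```

```text
time: 13.15
tool_pos: [0.4425, 0.0399, 0.1374]
tool_rot: [-0.015, 0.969, -0.056, -0.24]
contact_force: [-0.8, 1.4, -0.4]
gripper_width: 0.247
grasp_force: 59.2
time: 13.65
tool_pos: [0.4617, 0.0373, 0.1388]
tool_rot: [-0.014, 0.969, -0.056, -0.241]
contact_force: [-0.8, 2.8, -0.7]
gripper_width: 0.247
grasp_force: 59.6
tip feeder [ 0.0434 -0.0117  0.0502] world [0.6342 0.0174 0.0502] x-axis dir [ 0.878 -0.102 -0.468]
218 :::::.:::.:---:::=*#=-*@@*-.:-==#@*-:.....::. | ::.....:.::-===:-*@@=-#@@#-::=#%@@#=-::.:::::
219 ::.:::::...::--..:=*%@@#=:.:*%%@#+-::...::..: | #+==--:....:-=-:.:+%@@@#+:..=#@@%+-::::::::::
220 :::::::.....:::...:-*%%-..-*%@%+-:......:::.: | @@@@@@#+===----...:=#@@=..:+%@%*--.::::::::::
221 ::::::::............:+%@=-#@%*-:...:.::.:::.. | **#%%@@@@@@@@++==-:.-*@@==%@@*=::::::::::::::
222 :::::.:.:.:.....:....:=#%%%*-::.:.::::.:.::.. | ::-==+**#%%@@@@@@@@*==*%@@@#=-:::::::::::::::
223 ::::.:::.:....:....:=*%***+-:...:.:...::::::. | ::.::::::-=+***#%@@@@@@*##+-:::::::::::::::::
224 :::::::.:.....:...:=**+=:--..::.::.:::.....:. | :::.:::.....::--==+**##+---::..::::.:::
[... 972 characters left out ...]
-::::::::-::::
235 --::::::::::::...:........:..:--:....:-:::::: | ---::::::::::::::::::::.:::::-==-:::::-::::::
236 ---:-::.:::::::::.............:---:.::::::::: | ===--::::::::::::::::::::::.:.:==-:::::::::::
237 ---:.::::::...:::::-:..........::--::--:::::: | -==:::::::::::::::::::::::::::::-=------:::::
238 ::--:...::::::------:...........::---:::::::: | :-=--::::::::::::::::::--::::::.:--=-::-:::::
239 .::--:::::::------::.::........::--:..::::::: | ::-==::::::-==-:::::::---:::::::---::::::-:--
240 ...:--::.::-----::::--::-:....:--:.....:::::: | ::.:=-::::-======-:-=-:::::::::--::::::::-:--
241 .::.:--::---:---::------:...::--:.:.::::----- | ::.::---:-=====-:--=-::::::::---::::::::-----
```

```bash
python3 -m inch '[{"dx":-0.1,"dy":-0.003,"dz":-0.005,"rx":0,"ry":0,"rz":0},{"dx":-0.1,"dy":-0.003,"dz":-0.005,"rx":0,"ry":0,"rz":0},{"dx":-0.1,"dy":-0.003,"dz":-0.025,"rx":0,"ry":0,"rz":0},{"dx":-0.1,"dy":-0.003,"dz":-0.04,"rx":0,"ry":0,"rz":0},{"dx":-0.1,"dy":-0.003,"dz":-0.04,"rx":0,"ry":0,"rz":0}]'
python3 - <<'E'
from h import *
im=optics.grab_frame("scene");cv2.imwrite("pics/s9.png",im[:,:,::-1])
b=cv2.imread("pics/s9.png",0)
ch=" .:-=+*#%@"
for y in range(218,242):print(y,"".join(ch[min(9,v//24)] for v in b[y,270:325]))
tipnow()
E
```

```text
time: 14.2
tool_pos: [0.4087, 0.0452, 0.2064]
tool_rot: [-0.014, 0.969, -0.057, -0.239]
contact_force: [-0.5, -0.0, -1.0]
gripper_width: 0.25
grasp_force: 59.0
218 **+=-:::::::::::::.:-====:-*%@=-#@@#-..--=%@#=-:..:::::
219 +=-:::::::::::::::::::-==:.:+%@@@#+:.-*%@@%+-::::::::::
220 -::::::::::::::::.:::::--:..:=#@@=..-#@@%*--:::::::::::
221 ::::::::::::::::::::::::::::..-*@@+=%@@*-::::::::::::::
222 :::::::::::::::::::..:.::::::..-*%@@@#=-:::::::::::::::
223 ::::::::::::::::::::.:::::::.:+%%###+-:::::::::::::::::
224 :::::::::::::::::::::::::::::=##+=---:::.::::::::::::::
225 :::::::::::::::::::..::::::::=*+===::::::::::::::::::::
226 :::::::::::::::::::.::.:::::-+++*#=::::::::::::::::::::
227 -:::::::::::::::::::...:::::-==+*#+::::::::::::::::::::
228 ==-::::::::::::::.:.:..:-:.:-=+++*+::::::::::::::::::::
229 -==-:::::::::::::::::.:.::::-==+++=:::::::::::::::.::::
230 ::-:::::::::::::::::.::::::::-==++=::::::::::::::::::::
231 :::---:::::::::::::.::::::::.::===-::::.:::::::::::::::
232 ::::-==----:::::::::::::::::::..:::-==-::::::::::::::-:
233 :::::-==---::::::::::::::::::::.::.::===::::::.:::::::-
234 ::::::-==----:::::::::-=-:::::::.:::::-==-:::::::--::-:
235 :::::::-==---:::::::-*###*=::::::::::::-==-::.::-::::::
236 ::::::::-===---::::-*##%@@@*:::-:::::.::-==-:::::::::::
237 ::::::::::-==:::::-+###%@@@@+--:::::::::::===----::::::
238 :::::::::::-==-:::-+##*#%%%%*--::::::::::::-==-::-:::::
239 ::::::::::::-==:::-+***###%#+:::-:::::::::-==-:::::::--
240 :::::::::::::-==-:-+********=:------:::::==::::::::-:--
241 ::::::::::::::-===-=++++++++-------::::-=-::::::::-----
tip feeder [-0.0108 -0.0103  0.1169] world [0.5806 0.025  0.1169] x-axis dir [ 0.878 -0.103 -0.467]
```

One ball has run out (centre about px (293,239)), and the throat looks like the first wedge again. I'll repeat the same recipe.

```bash
python3 -m inch '[{"dx":0,"dy":0,"dz":0,"rx":0,"ry":0,"rz":0},{"dx":0,"dy":0,"dz":0,"rx":0,"ry":0,"rz":0},{"dx":0,"dy":0,"dz":0,"rx":0,"ry":0,"rz":0}]'
python3 - <<'E'
from h import *
tipnow()
for t in ((-.028,.066),(-.002,.046),(.008,.047),(.02,.048),(.032,.049),(.043,.0505)):tipto(t[0],-.008,t[1])
im=optics.grab_frame("scene");b=cv2.cvtColor(im,cv2.COLOR_RGB2GRAY)
ch=" .:-=+*#%@"
for y in range(222,246):print(y,"".join(ch[min(9,v//24)] for v in b[y,270:325]))
E
```

```text
time: 14.55
tool_pos: [0.406, 0.0458, 0.2036]
tool_rot: [-0.014, 0.968, -0.056, -0.242]
contact_force: [0.2, -0.9, -0.9]
gripper_width: 0.246
grasp_force: 59.0
tip feeder [-0.0132 -0.0099  0.1144] world [0.5782 0.0257 0.1144] x-axis dir [ 0.876 -0.102 -0.471]
TCP [0.391 0.049 0.155]
d [ 0.0122 -0.0023  0.0625] r [-0.0001  0.001  -0.0003]
TCP [0.417 0.046 0.135]
d [ 0.0526 -0.0023  0.0693] r [-0.0001  0.001  -0.0003]
TCP [0.427 0.045 0.136]
d [ 0.0631 -0.0023  0.0623] r [-0.0001  0.001  -0.0003]
TCP [0.439 0.044 0.137]
d [ 0.0757 -0.0023  0.0541] r [-0.0001  0.001  -0.0003]
TCP [0.451 0.042 0.138]
d [ 0.0884 -0.0023  0.0459] r [-0.0001  0.001  -0.0003]
TCP [0.462 0.041 0.139]
d [ 0.0996 -0.0023  0.0378] r [-0.0001  0.001  -0.0003]
222 :::::::::::::::::::.:.::::::...-*%@@@#=-:::::::::::::::
223 ::::::::::::::::::::::::::::::+%%###+-:::::::::::::::::
224 :::::::::::::::::::::::::::::=##+=---:::::::::::::::.::
225 :::::::::::::::::::::::::::::+*+=+=::::::::::::::::::::
226 ::::::::::::::::::.:::::::::-+++*#=::::::::::::::::.:::
227 -::::::::::::::::::::.::::::-==+*#+::::::::::::::::::::

[... 379 characters left out ...]
::-==--:::::::::::.::::-==-::::::::-::-:
235 :::::::-===--::-#@@###=::::::::::::::::-==-:::.:-::::::
236 :::::::::===---*@@@@*#%-:::::::-::::::::-==-:::-:::::::
237 ::::::::::-==:=#%@%**++-:-=----:::::::::::===--=-::::::
238 :::::::::::-===*#%#**#%=--===--::::::::::::-=--::-:::::
239 ::::::::::::-==++*#***#+-===-:::-:::::::::---:::::::::-
240 :::::::::::::-==+++*+***----:-=-----::::---::::::::----
241 :::::::::::::::==++++++=--::-===---::::-=-::::::::-----
242 ::::::::::=*-:::-===+==-:::---=-:::::-==-:::::::::-----
243 ::::::::::=*+:::::-==-:::------::::=+=-::.::::::::-----
244 ::::::::::-+=:::::::::::-----::::-==-:.:::::::::::----=
245 :::::::::::::::::::.:-------:::--==:::::::::::::::-=+**
```

```bash
python3 -m inch '[{"dx":0.012,"dy":-0.002,"dz":0.062,"rx":0,"ry":0,"rz":0},{"dx":0.012,"dy":-0.002,"dz":0.062,"rx":0,"ry":0,"rz":0},{"dx":0.053,"dy":-0.002,"dz":0.069,"rx":0,"ry":0,"rz":0},{"dx":0.063,"dy":-0.002,"dz":0.062,"rx":0,"ry":0,"rz":0},{"dx":0.076,"dy":-0.002,"dz":0.054,"rx":0,"ry":0,"rz":0}]'; python3 -m inch '[{"dx":0.0065,"dy":0,"dz":-0.004,"rx":0,"ry":0,"rz":0},{"dx":0.013,"dy":0,"dz":-0.008,"rx":0,"ry":0,"rz":0},{"dx":0.018,"dy":0,"dz":-0.012,"rx":0,"ry":0,"rz":0},{"dx":0.024,"dy":0,"dz":-0.016,"rx":0,"ry":0,"rz":0},{"dx":0.024,"dy":0,"dz":-0.016,"rx":0,"ry":0,"rz":0}]';python3 -m inch '[{"dx":0,"dy":0,"dz":0,"rx":0,"ry":0,"rz":0},{"dx":0,"dy":0,"dz":0,"rx":0,"ry":0,"rz":0},{"dx":-0.1,"dy":0,"dz":-0.005,"rx":0,"ry":0,"rz":0},{"dx":-0.1,"dy":0,"dz":-0.005,"rx":0,"ry":0,"rz":0},{"dx":-0.1,"dy":0,"dz":-0.035,"rx":0,"ry":0,"rz":0}]';python3 -m inch '[{"dx":0,"dy":0,"dz":-0.05,"rx":0,"ry":0,"rz":0},{"dx":0,"dy":0,"dz":-0.05,"rx":0,"ry":0,"rz":0}]'
python3 - <<'E'
from h import *
tipnow()
im=optics.grab_frame("scene");b=cv2.cvtColor(im,cv2.COLOR_RGB2GRAY);cv2.imwrite("pics/s10.png",im[:,:,::-1])
ch=" .:-=+*#%@"
for y in range(222,248):print(y,"".join(ch[min(9,v//24)] for v in b[y,270:325]))
E
```

```text
time: 15.1
tool_pos: [0.4405, 0.0435, 0.1388]
tool_rot: [-0.014, 0.969, -0.056, -0.242]
contact_force: [-0.3, -0.3, -0.5]
gripper_width: 0.248
grasp_force: 59.0
time: 15.6
tool_pos: [0.4629, 0.0409, 0.1402]
tool_rot: [-0.014, 0.969, -0.056, -0.241]
contact_force: [-0.3, 0.7, -2.2]
gripper_width: 0.247
grasp_force: 59.0
time: 16.1
tool_pos: [0.4004, 0.0483, 0.2003]
tool_rot: [-0.014, 0.968, -0.056, -0.245]
contact_force: [1.0, 0.2, -0.7]
gripper_width: 0.25
grasp_force: 59.0
time: 16.3
tool_pos: [0.4269, 0.0451, 0.2423]
tool_rot: [-0.014, 0.97, -0.056, -0.237]
contact_force: [1.3, 0.4, 0.6]
gripper_width: 0.249
grasp_force: 59.0
tip feeder [ 0.0086 -0.0081  0.155 ] world [0.6001 0.0249 0.155 ] x-axis dir [ 0.881 -0.103 -0.461]
222 :::::::::::::::::::::::::::...:-*%@@@#=-::::::::::.::::
223 :::::::::::::::::::.:::::::..:+#%###+-:.:::::::::::::::
224 :::::::::::::::::::..::::::::=##+=---.:::::::::::::::::
225 ::::::::::::::.:::..:::::::::++==+=:..:::::::::::::::::
226 ::::::::::::::::.::..:::::::-==+*#=::::::::::::::.:::::
227 -::::::::::::::.:..::...::::-==+**+:.::::::::::::::::::
228 
[... 495 characters left out ...]
%@@@#%@+::::::::-::::::::-==-:::-:::::::
237 ::::::::::-=--+#%%%*++=::------:::::::::::-==--=-::::::
238 :::::::::::-===*###*+++=----=--::::::::::::-==-::-:::::
239 ::::::::::::-==++**++++==-=--:::::::::::::-==::::::::--
240 :::::::::::::-==++++++=-----:-------::::-==:.::::::::--
241 :::::::::::::::==++++==---::--===--::::-=-:::::.::-----
242 ::::::::::=+-:::-=====-::::-----:::::-==::::::::::-----
243 ::::::::::=++:::::-=-::::------::::=+=-:::::::::::-----
244 ::::::::::-+=:::::::.:::-----::::--=-:::::::::::::----=
245 :::::::::::-:::::::::-----=-:::--=-::.::::::::::::-=+++
246 ::::::::::::::::::::------::::===:::::::::::::::::=+**+
247 :::::::::::::::::::-----:::::-=-::::::::::::::::::=*+++
```

```bash
python3 -m inch '[{"dx":0,"dy":0.36,"dz":0,"rx":0,"ry":0,"rz":0},{"dx":0,"dy":0.36,"dz":0,"rx":0,"ry":0,"rz":0},{"dx":0,"dy":0.36,"dz":0,"rx":0,"ry":0,"rz":0},{"dx":0,"dy":0.36,"dz":0,"rx":0,"ry":0,"rz":0},{"dx":0,"dy":0.36,"dz":0,"rx":0,"ry":0,"rz":0}]'
python3 - <<'E'
from h import *
im=optics.grab_frame("top");cv2.imwrite("pics/top3.png",im[:,:,::-1])
b=cv2.cvtColor(im,cv2.COLOR_RGB2GRAY)
ch=" .:-=+*#%@"
for y in range(194,262):print(y,"".join(ch[min(9,v//24)] for v in b[y,266:324]))
E
```

```text
time: 16.85
tool_pos: [0.3936, -0.2042, 0.2362]
tool_rot: [-0.015, 0.968, -0.056, -0.242]
contact_force: [1.0, 0.1, -0.6]
gripper_width: 0.252
grasp_force: 59.1
194 *****++++++++++++++*@:.::=%%::::*@:::-*@::-+++++++++++++++
195 *****++++++++++++++*@:.::=@+:::-*@::--*@.:-+++++++++++++++
196 *****++++++++++++++#@..::=@+:::-#@.::-#@.:-+++++++++++++++
197 *****++++++++++++++%@.:::=@=:::-#%:::=%@.:-+++++++++++++++
198 ***++++++++++++++++%%..::+@-:::=%%.::=@%.--+++++++++++++++
199 ****++++++++++++++*@%::::+@::..=@+:::=@*:--+++++++++++++++
200 ****++++++++++++++*@%#####@+*+-=@+.::=@*:--+++++++++++++++
201 +***++++++++++++++*@#%@@@@@%%%#%@%##+*@=:-=+++++++++++++++
202 ****++++++++++++++*@-.--=#%**##@@@@@%%@-:-++++++++++++++++
203 ++**++++++++++++++*@-.:-=#%::--+@-=+*#@-:-++++++++++++++++
204 ++**++++++++++++++*@-.:-=%#::--*@::--+@::-++++++++++++++++
205 ++***+++++++++++++*@:.:-+@*.:--*@:--=*@.:-++++++++++++++++
206 *****+++++++++++++#@..:=+@+::-=#@:-==#@.:-++++++++++++++++
207 *+***+++++++++++++#@..-*#@+=+-=#%::-=#%.--++++++++++++++++
208 ++**++++++++++++++%%.:+%%@=#%+=%#.-=+%#.--+++++++++++
[... 2644 characters left out ...]
:=--+++
251 +==::------------===*##%%##%@@@@%@%#+-::::..::::::::=--+++
252 +==.:------==+*##%%%@@@@@%%%#+-::...::::::::::::::::--=+==
253 ===--====++###@@@%%%%#+=-:..:.::::::::::::::::::::::-:++=+
254 =-===+=++**%##%*=--:::.:::::::::::::::::::::::::::::-:++=+
255 =-::--+===-----=-==---------::::::::::::::::::::::::-:+===
256 ++=-:-+-:::::----------======---------:::::::::--::--:+==+
257 ++++-:---:::::::::::::::------========----------------+==+
258 +++=---------------::::::::::::::---===-==========--====++
259 +++------------------------:-::::::::.::::--===----=-=++++
260 +++-----------------==-===-----------:::::::-=-::::-:-++++
261 +++----------------=========-------------------::::::-++++
```

Two balls lie in the tray, at px (293,245) and (292,237), and three remain in the chamber in the same wedge. I'll go back in, this time centred on the wedged ball, and watch while holding.

```bash
python3 -m inch '[{"dx":0,"dy":-0.31,"dz":0,"rx":0,"ry":0,"rz":0},{"dx":0,"dy":-0.31,"dz":0,"rx":0,"ry":0,"rz":0},{"dx":0,"dy":-0.31,"dz":0,"rx":0,"ry":0,"rz":0},{"dx":0,"dy":-0.31,"dz":0,"rx":0,"ry":0,"rz":0},{"dx":0,"dy":-0.31,"dz":0,"rx":0,"ry":0,"rz":0}]'; python3 -m inch '[{"dx":0,"dy":-0.008,"dz":0,"rx":0,"ry":0,"rz":0},{"dx":0,"dy":-0.008,"dz":0,"rx":0,"ry":0,"rz":0}]'
python3 - <<'E'
from h import *
tipnow()
for t in ((-.02,.07),(-.002,.05),(.01,.048),(.02,.049),(.03,.05),(.04,.051)):tipto(t[0],-.003,t[1])
E
```

```text
time: 17.4
tool_pos: [0.4226, 0.0456, 0.2364]
tool_rot: [-0.014, 0.968, -0.056, -0.242]
contact_force: [1.1, -0.1, -0.8]
gripper_width: 0.248
grasp_force: 59.2
time: 17.6
tool_pos: [0.4236, 0.0508, 0.2365]
tool_rot: [-0.014, 0.968, -0.055, -0.243]
contact_force: [0.8, -0.1, -1.3]
gripper_width: 0.243
grasp_force: 59.2
tip feeder [ 0.0037 -0.0024  0.1472] world [0.5959 0.0312 0.1472] x-axis dir [ 0.876 -0.1   -0.471]
TCP [0.4   0.053 0.159]
d [0.0194 0.0001 0.0995] r [0.001  0.0014 0.0015]
TCP [0.418 0.051 0.139]
d [5.10e-02 1.00e-04 1.11e-01] r [0.001  0.0014 0.0015]
TCP [0.43  0.05  0.137]
d [0.0654 0.0002 0.1061] r [0.001  0.0014 0.0015]
TCP [0.44  0.049 0.138]
d [0.0759 0.0002 0.0991] r [0.001  0.0014 0.0015]
TCP [0.45  0.048 0.139]
d [0.0863 0.0002 0.0921] r [0.001  0.0014 0.0015]
TCP [0.459 0.046 0.14 ]
d [0.0967 0.0003 0.0852] r [0.001  0.0014 0.0015]
```

```bash
python3 -m inch '[{"dx":0,"dy":0,"dz":0.05,"rx":0,"ry":0,"rz":0},{"dx":0.019,"dy":0,"dz":0.1,"rx":0,"ry":0,"rz":0},{"dx":0.019,"dy":0,"dz":0.1,"rx":0,"ry":0,"rz":0},{"dx":0.051,"dy":0,"dz":0.111,"rx":0,"ry":0,"rz":0},{"dx":0.065,"dy":0,"dz":0.106,"rx":0,"ry":0,"rz":0}]'; python3 -m inch '[{"dx":0.01,"dy":0,"dz":-0.007,"rx":0,"ry":0,"rz":0},{"dx":0.021,"dy":0,"dz":-0.014,"rx":0,"ry":0,"rz":0},{"dx":0.031,"dy":0,"dz":-0.021,"rx":0,"ry":0,"rz":0},{"dx":0.031,"dy":0,"dz":-0.021,"rx":0,"ry":0,"rz":0},{"dx":0.031,"dy":0,"dz":-0.021,"rx":0,"ry":0,"rz":0}]'
python3 - <<'E'
from h import *
ch=" .:-=+*#%@"
tipnow()
b=cv2.cvtColor(optics.grab_frame("scene"),cv2.COLOR_RGB2GRAY)
for y in range(218,242):print(y,"".join(ch[min(9,v//24)] for v in b[y,270:325]))
E
python3 -m inch '[{"dx":-0.1,"dy":0,"dz":-0.005,"rx":0,"ry":0,"rz":0},{"dx":-0.1,"dy":0,"dz":-0.005,"rx":0,"ry":0,"rz":0},{"dx":-0.1,"dy":0,"dz":-0.035,"rx":0,"ry":0,"rz":0},{"dx":-0.1,"dy":0,"dz":-0.035,"rx":0,"ry":0,"rz":0}]'
python3 - <<'E'
from h import *
ch=" .:-=+*#%@"
b=cv2.cvtColor(optics.grab_frame("scene"),cv2.COLOR_RGB2GRAY)
for y in range(222,246):print(y,"".join(ch[min(9,v//24)] for v in b[y,270:325]))
tipnow()
E
```

```text
time: 18.1
tool_pos: [0.4306, 0.048, 0.1378]
tool_rot: [-0.014, 0.968, -0.057, -0.243]
contact_force: [0.5, -0.2, -0.6]
gripper_width: 0.247
grasp_force: 59.2
time: 18.6
tool_pos: [0.4604, 0.0453, 0.1416]
tool_rot: [-0.014, 0.969, -0.056, -0.241]
contact_force: [-0.4, -1.5, -0.3]
gripper_width: 0.245
grasp_force: 59.5
tip feeder [ 0.0411 -0.0042  0.0528] world [0.6329 0.0251 0.0528] x-axis dir [ 0.877 -0.103 -0.469]
218 ===*%@@@@@@#++=--...:-==-:-*@@+-#@@#-.::-+%@#=-:.::::::
219 =-:==+*##%@@@@@@@+=------..:+%@@@#+:.-*@@@%+-:::.::::::
220 -:::::::-=+**#%@@@@@@@#*+-:::=#@@=..-#@@%*--..:::::::::
221 ::::::.::::::-=+**##%@@@@@@@+==*@@+=%@@*=::::::::::::::
222 ::::::::::.:.::::::-=+**#%@@@@@%*%@@@#=-:.:::::::::::::
223 ::::::::::::::::......::-==+**##**##+-:::::::::::::::::
224 :::::::::::::::::::.:.:::::::=++==---.:::::::::::::::::
225 :::::::::::::::::::.:::::::.:=+==+=::::::::::::::::::::
226 ::::::::::::::::::::..::::::-+=+*#=::::::::::::::::::::
227 -::::::::::::::..:.:.:::::.:-=++*#+::::::::::::::::::::
228 ==::::::::::::::.:.....:-:::-=++**+::::::::::::::::::::
229 ::-:::::::::::::
[... 1759 characters left out ...]

236 :::::::::-===-+%@@@%%@+:::::::::::::::::-==-:::-:::::::
237 :::::::::--+=-+#%%%*++=::------:::::::::::-==--=-::::::
238 :::::::::::-==+*###*+++======--::::::::::::-=--::-:::::
239 ::::::::::::-=++***++++=====-:::-:::::::::---:::::::::-
240 :::::::::::::-==+++++*=-----:-------::::-=-:::::::-----
241 :::::::::::::::-==+++==---::-=====-::::-=-::::::::-----
242 ::::::::::=+-:::-==++=--:::---=-:::::-==::::::::::-----
243 ::::::::::=*+:::::-=-::::------:::-=+=::::::::::::-----
244 ::::::::::=+=:::::::::::-----::::--==:::::::::::::-:--=
245 :::::::::::-:::::::::-------:::--==:::::::::::::::-=+++
tip feeder [-0.0152 -0.0034  0.117 ] world [0.577  0.0323 0.117 ] x-axis dir [ 0.879 -0.102 -0.465]
```

The left ball stays pinned by the shank when the tip is centred. The pass that worked was the one hugging the right cheek, so I'll repeat that at y ≈ -11 mm.

```bash
python3 -m inch '[{"dx":0,"dy":0.01,"dz":0,"rx":0,"ry":0,"rz":0},{"dx":0,"dy":0.01,"dz":0,"rx":0,"ry":0,"rz":0},{"dx":0,"dy":0.01,"dz":0,"rx":0,"ry":0,"rz":0}]'
python3 - <<'E'
from h import *
tipnow()
for t in ((-.02,.07),(-.002,.048),(.01,.047),(.02,.048),(.03,.049),(.043,.0505)):tipto(t[0],-.011,t[1])
E
```

```text
time: 19.4
tool_pos: [0.4017, 0.0441, 0.2028]
tool_rot: [-0.014, 0.968, -0.057, -0.242]
contact_force: [0.1, -0.9, -0.8]
gripper_width: 0.251
grasp_force: 59.2
tip feeder [-0.0173 -0.0121  0.1136] world [0.5739 0.0239 0.1136] x-axis dir [ 0.876 -0.103 -0.471]
TCP [0.399 0.045 0.159]
d [ 0.0227 -0.0012  0.0501] r [-0.0004  0.0012 -0.0005]
TCP [0.417 0.043 0.137]
d [ 0.0555 -0.0012  0.0638] r [-0.0004  0.0012 -0.0005]
TCP [0.429 0.042 0.136]
d [ 0.0693 -0.0012  0.0578] r [-0.0004  0.0012 -0.0005]
TCP [0.439 0.041 0.137]
d [ 0.0797 -0.0013  0.0508] r [-0.0004  0.0012 -0.0005]
TCP [0.449 0.04  0.138]
d [ 0.0902 -0.0013  0.0438] r [-0.0004  0.0012 -0.0005]
TCP [0.462 0.038 0.139]
d [ 0.1036 -0.0013  0.0345] r [-0.0004  0.0012 -0.0005]
```

```bash
cat > look.py <<'E'
from h import *
import sys
c,x0,x1,y0,y1=sys.argv[1],*map(int,sys.argv[2:6])
b=cv2.cvtColor(optics.grab_frame(c),cv2.COLOR_RGB2GRAY)
for y in range(y0,y1):print(y,"".join(" .:-=+*#%@"[min(9,v//24)] for v in b[y,x0:x1]))
tipnow()
E
python3 -m inch '[{"dx":0.023,"dy":-0.001,"dz":0.05,"rx":0,"ry":0,"rz":0},{"dx":0.023,"dy":-0.001,"dz":0.05,"rx":0,"ry":0,"rz":0},{"dx":0.055,"dy":-0.001,"dz":0.064,"rx":0,"ry":0,"rz":0},{"dx":0.069,"dy":-0.001,"dz":0.058,"rx":0,"ry":0,"rz":0},{"dx":0.08,"dy":-0.001,"dz":0.051,"rx":0,"ry":0,"rz":0}]'; python3 -m inch '[{"dx":0.01,"dy":0,"dz":-0.007,"rx":0,"ry":0,"rz":0},{"dx":0.017,"dy":0,"dz":-0.012,"rx":0,"ry":0,"rz":0},{"dx":0.024,"dy":0,"dz":-0.016,"rx":0,"ry":0,"rz":0},{"dx":0.024,"dy":0,"dz":-0.016,"rx":0,"ry":0,"rz":0},{"dx":0.024,"dy":0,"dz":-0.016,"rx":0,"ry":0,"rz":0}]'; python3 look.py scene 270 325 218 240
python3 -m inch '[{"dx":-0.1,"dy":0,"dz":-0.005,"rx":0,"ry":0,"rz":0},{"dx":-0.1,"dy":0,"dz":-0.005,"rx":0,"ry":0,"rz":0},{"dx":-0.1,"dy":0,"dz":-0.035,"rx":0,"ry":0,"rz":0},{"dx":-0.1,"dy":0,"dz":-0.035,"rx":0,"ry":0,"rz":0}]'; python3 look.py scene 270 325 222 246
```

```text
time: 19.9
tool_pos: [0.4395, 0.041, 0.138]
tool_rot: [-0.015, 0.968, -0.056, -0.243]
contact_force: [-0.7, 1.6, -0.8]
gripper_width: 0.247
grasp_force: 59.3
time: 20.4
tool_pos: [0.4625, 0.0382, 0.14]
tool_rot: [-0.014, 0.969, -0.056, -0.241]
contact_force: [1.9, 1.9, -2.2]
gripper_width: 0.246
grasp_force: 59.4
218 :+*++*#+==--::.....:-===-:-*@@+-#@@#-:.--+%@#=-::::::::
219 :=++++@@@@@@#+==-:...:-==:.:+%@@@#+:.-*@@@%*-::::::::::
220 :=----+**%%@@@@@@@+=-----:...=#@@=..-#@@%*=-:::::::::::
221 ----::::-==+**#%@@@@@@@#++--::-*@@==%@@*-::::::::::::::
222 :-::::::::::::-=++*##%@@@@@@@*==*%@@@#=-:::::::::::::::
223 ::::::::::::::.:::::-=+**#%%@@@@@*##+-:::::::::::::::::
224 :::::::::::::::::....::::--==+*##+---::::::::.:::::::::
225 :.:::::::::::::::::.:..:.::::=+===-::::::::::::::::::::
226 :::::::::::::::::::..:.:::::-+=+*#=::::::::::::::::::::
227 -::::::::::::::::.::..::::::-==+*#+::::::::::::::::::::
228 ==:::::::::::::::.::.:::-:::-=+++*+:::::::::::::::::::.
229 -==-::::::::::::::...:.:::::-=++++=::::::::::::::::::::
230 ::-::::::::::::::::::::::::::-=+++=::::::::::::::::::::
231 :
[... 1635 characters left out ...]

236 ::::::::--==--+%@@@%%@+:::::::::::::::::-==-:::::::::::
237 ::::::::::===-+%%%%*+*=::------:::::::::::-==----::::::
238 :::::::::::-==+*#%#**++==-====-::::::::::::-=--::-:::::
239 ::::::::::::-=+++***+++=-==--:::-:::::::::-==::::::::--
240 :::::::::::::-==+++++*=-----:--=----::::-==-::::::--:--
241 ::::::::::::::-==+++++=---::-===---::::-=-::::::::-----
242 ::::::::::=+-:::-=====--:::---=-::::--==::::::::::-----
243 ::::::::::=*+:::::-=--:::------::::=+=-:::::::::::---:-
244 ::::::::::-+=:::::::::::-----::::-==-:::::::::::::----=
245 :::::::::::-:::::::::-----=-:::-===:::::::::::::::-=+**
tip feeder [-0.0128 -0.0114  0.1152] world [0.5785 0.0242 0.1152] x-axis dir [ 0.879 -0.103 -0.466]
```

The left ball did not move this time, so I'll check that the driver has not slipped in the grip by comparing its seen tip with the prediction.

Run:
```python
from h import *
im=optics.grab_frame("scene");b=cv2.cvtColor(im,cv2.COLOR_RGB2GRAY);cv2.imwrite("pics/s11.png",im[:,:,::-1])
p,R=tool();tipnow()
u=proj("scene",p+R.apply(TIP))[0];print("pred tip",u.round(1),"20mm back",proj("scene",p+R.apply(TIP-[.02,0,.001]))[0].round(1))
x,y=int(u[0]),int(u[1])
for r in range(y-12,y+12):print(r,"".join(" .:-=+*#%@"[min(9,v//24)] for v in b[r,x-30:x+20]))
print("cols",x-30)
```

```text
tip feeder [-0.0136 -0.0114  0.1137] world [0.5777 0.0243 0.1137] x-axis dir [ 0.878 -0.103 -0.468]
pred tip [299.8 215.1] 20mm back [294.1 213.8]
203 +********************************+******#@@%%@%-.:
204 ***************************************#@@#==#%#*%
205 #*******+****************************#@@#=:..-*@@@
206 @@@@%##*********************+******#@@%+-:..-#@@%%
207 #%%@@@@@@%#***************++++++*#@@%*--..:+%@#=-*
208 ++++*##%@@@@@@%#*****+++***++++#@@%*-:..:+%@%+-..-
209 ***++++++**#%@@@@@@@#*******+*%%@#=-:.:+%@%*-...-+
210 ********++++++**#%@@@@@@@%#*#@@#=-:::=%@@*-:..:=%@
211 **************+==++**#%%@@@@@@*-:..-+%@#=:..:+%@%*
212 **************+=:::=++++**#%@@#-::+%@#+-..:+%@%*-:
213 ************+=-::::=***%@#+====+*%@%*-:..-%@@#-:..
214 **********+=-::::::=***#%%+:.:+%@%*-:..:=%@#=:..:=
215 ********++=::::::::=+****%@*=%@%*-:..:=%@%+:..:+%@
216 ******++=::::::::::-=+**++%@@@#-:..:+%@%*-:.:+%@%*
217 ****++=-::::::::::::-==++==#@@+..:=%@@*-...=%@@#=:
218 ***+=-::::::::::::::::===-:-*%@=-#@@#-:::-+%@#=-:.
219 *+=-::::::::::::::::.::-==:.:+%@@@#+:.:*@@@%+-::::
220 =-::::::::::::::::::..::--::.:=#@@=..-#@@%*=-:::::
221 :::::::::::::::::::::::::::::.:-*@@+=%@@*=-.::::::
222 :::::::::::::::::::::::::::::..:-*%@@@#=-:::::::::
223 :::::::::::::::::::::::::::::::=*%###+-:::::::::::
224 :::::::::::::::::::::.::::::::=##+=---::::::::::::
225 ::::::::::::::::::::::::::::::+*+=+=::::::::::::::
226 -:::::::::::::::::::::...::::-+=+*#=::::::::::::::
cols 269
```

The tip is about 3 px (roughly 7 mm) higher than predicted: the driver has pitched slightly in the grip and was riding high on the ball. I'll correct the tip model and use a little more tilt.

```bash
sed -i 's/TIP=np.array(.*$/TIP=np.array([.195,0,-.0105])/' h.py; sed -i 's/tilt=28/tilt=30/' h.py
python3 - <<'E'
from h import *
p,R=tool();print(proj("scene",p+R.apply(TIP))[0].round(1));tipnow()
tipto(-.02,-.004,.08)
E
```

```text
[300.9 212.4]
tip feeder [-0.0101 -0.0114  0.1204] world [0.5812 0.0239 0.1204] x-axis dir [ 0.878 -0.103 -0.468]
TCP [0.399 0.052 0.168]
d [ 0.0123 -0.009   0.0416] r [ 0.0001 -0.0242 -0.0006]
```

```bash
python3 -m inch '[{"dx":0.012,"dy":-0.009,"dz":0.042,"rx":0,"ry":-0.024,"rz":0},{"dx":0.012,"dy":-0.009,"dz":0.042,"rx":0,"ry":-0.024,"rz":0},{"dx":0.012,"dy":-0.009,"dz":0.042,"rx":0,"ry":-0.024,"rz":0}]'
python3 - <<'E'
from h import *
im=optics.grab_frame("scene");b=cv2.cvtColor(im,cv2.COLOR_RGB2GRAY)
p,R=tool();tipnow()
u=proj("scene",p+R.apply(TIP))[0];print("pred tip",u.round(1));x,y=int(u[0]),int(u[1])
for r in range(y-10,y+6):print(r,"".join(" .:-=+*#%@"[min(9,v//24)] for v in b[r,x-25:x+15]))
print("col0",x-25)
for t in ((-.003,.047),(.008,.046),(.018,.0465),(.028,.0475),(.036,.0485)):tipto(t[0],-.004,t[1])
E
```

```text
time: 21.25
tool_pos: [0.3975, 0.0527, 0.1669]
tool_rot: [-0.015, 0.964, -0.056, -0.261]
contact_force: [0.4, 0.5, -0.6]
gripper_width: 0.25
grasp_force: 59.2
tip feeder [-0.021  -0.004   0.0792] world [0.5711 0.0324 0.0792] x-axis dir [ 0.859 -0.1   -0.502]
pred tip [295.8 226.2]
216 *****++=::::::::::-=+**++%@@@#=:..:+%@%*
217 ***++=:::::::::::::-=+++==#@@+..:=%@@*-:
218 **+=-:::::::::::::::-===-:=*@@+-#@@#-..-
219 +=-:::::::::::::::::::-==:.-+%@@@#+:.-*@
220 =:....:::::::::::::::.:--:..:+#@@=..-*@@
221 %+==-:::.:::::::::.:::::::::.:-*@@+=%@@*
222 @@@@@#+---::..:::::::::::::::..-*%@@@#=-
223 +*#%@@@@@@++=-::......::::::::=*%###+-::
224 ::-=+**#%%@@@@#+--::..:::::::=##+=---.::
225 ::::::--=+*#%@@@@@%+=-::::::-+*+=+=:::::
226 :::::::::::-=+**#%@@@@%=::::-==+##=:.:::
227 -:::::::::::::::-++*#%%%#=::-=++*#+:.:::
228 =-::::::::::::::..::-==+#+::-=+++*+:::::
229 ---::::::::::::::.......::::-=+++++:::::
230 :-==-::::::::::::::...:::::::-==++=:::::
231 ::-==-::::::::::::::::::::::::-===-:::::
col0 270
TCP [0.416 0.05  0.135]
d [0.0397 0.     0.024 ] r [ 0.0001  0.0015 -0.0003]
TCP [0.427 0.049 0.134]
d [0.0522 0.     0.0182] r [ 0.0001  0.0015 -0.0003]
TCP [0.437 0.048 0.135]
d [0.0627 0.     0.0114] r [ 0.0001  0.0015 -0.0003]
TCP [0.447 0.047 0.136]
d [0.0729 0.     0.004 ] r [ 0.0001  0.0015 -0.0003]
TCP [0.455 0.046 0.137]
d [ 0.0809  0.     -0.0021] r [ 0.0001  0.0015 -0.0003]
```

```bash
sed -i 's/-.0105\])/-.007])/' h.py; python3 -m inch '[{"dx":0.04,"dy":0,"dz":0.021,"rx":0,"ry":0,"rz":0},{"dx":0.052,"dy":0,"dz":0.015,"rx":0,"ry":0,"rz":0},{"dx":0.063,"dy":0,"dz":0.0085,"rx":0,"ry":0,"rz":0},{"dx":0.068,"dy":0,"dz":0.005,"rx":0,"ry":0,"rz":0},{"dx":0.073,"dy":0,"dz":0.001,"rx":0,"ry":0,"rz":0}]';python3 -m inch '[{"dx":0.008,"dy":0,"dz":-0.006,"rx":0,"ry":0,"rz":0},{"dx":0.008,"dy":0,"dz":-0.006,"rx":0,"ry":0,"rz":0},{"dx":0.008,"dy":0,"dz":-0.006,"rx":0,"ry":0,"rz":0}]';  python3 look.py scene 270 325 218 240
```

```text
time: 21.8
tool_pos: [0.4494, 0.0469, 0.1394]
tool_rot: [-0.015, 0.964, -0.056, -0.258]
contact_force: [-1.1, 0.9, -0.4]
gripper_width: 0.25
grasp_force: 59.2
time: 22.1
tool_pos: [0.4564, 0.0461, 0.1392]
tool_rot: [-0.015, 0.964, -0.056, -0.259]
contact_force: [-0.3, 0.1, -0.9]
gripper_width: 0.242
grasp_force: 59.2
218 +++=-.:..:::::::::::-===-:-*%@+-#@@#-::=#%@@#=-:.::::::
219 +*@@%++=-:..:.::::.:::-==:::+%@@@#+:..=#@@%+-::::::::::
220 -=*#%@@@@#+---:......::--:..:=#@@=..:+%@%*--..:::::::::
221 ::==+*#%@@@@@@+==::...:::::..:-*@@+=%@@*=::.:::::::::::
222 ::::::-=+*##%@@@@@#=---:.......-*%@@@#=-:::::::::::::::
223 ::..::::::--++*#%@@@@@@+=--::...:+##+-:::::::::::::::::
224 :::::::::::::::-=+**#%@@@@@#+--+=+---::::::::::::::::::
225 ::::::::::::::::::::-=+**%%@@@#@@%+:.::::::::::::::::::
226 ::::::::::::::::.:....::-=+***#@@@+::::::::::::::::::::
227 -:::::::::::::::.:.:....::::-=++++=::::::::::::::::::::
228 =-:::::::::::::::::.::.:-:..-=+++*+::::::::::::::::::::
229 :-:::::::::::::::::...:.::::-=+***+::::::::::::::::::::
230 :-==-:::::::::::::::.::::::::-++++=:.:::::::::::::::.::
231 :::==-:::::::::::::::::::::::-+++=-::::::::::::::::.:::
232 ::::-==----:::::::::::::::::.:-===-:==-::::::::::::::-:
233 :::::-==---:::::::::::::::::::.::-:::===::.:::::::::::-
234 ::::::---=---:.:==+==-:::::::::...::::-==-::::::::-:::-
235 ::::::::-=--::-#@@@%@*-::::::::::::::::-==-::::--::::::
236 :::::::::-====*%@@@%%@+::::::::::::::..::---:::::::::::
237 ::::::::::-==-+%%%%***=:::::::::-:::::::::-------::::::
238 :::::::::::-==+*###*+++=-::-:--::::::::::::----::-:::::
239 ::::::::::::-==++***+++=====-::::::-:::.::---::::::::--
tip feeder [ 0.0355 -0.0038  0.0475] world [0.6273 0.0262 0.0475] x-axis dir [ 0.86  -0.1   -0.501]
```

The ball has now shifted against the shank. Next is a fast withdrawal.

```bash
python3 -m inch '[{"dx":-0.1,"dy":0,"dz":-0.002,"rx":0,"ry":0,"rz":0},{"dx":-0.1,"dy":0,"dz":-0.002,"rx":0,"ry":0,"rz":0},{"dx":-0.1,"dy":0,"dz":-0.035,"rx":0,"ry":0,"rz":0},{"dx":-0.1,"dy":0,"dz":-0.035,"rx":0,"ry":0,"rz":0},{"dx":-0.1,"dy":0,"dz":-0.035,"rx":0,"ry":0,"rz":0}]'; python3 look.py scene 270 325 220 246
python3 - <<'E'
from h import *
for t in ((-.018,.075),(-.003,.048),(.008,.047),(.018,.0475),(.028,.0485),(.040,.050)):tipto(t[0],-.008,t[1])
E
```

```text
time: 22.65
tool_pos: [0.4017, 0.0524, 0.2035]
tool_rot: [-0.015, 0.964, -0.056, -0.258]
contact_force: [0.2, 0.5, -0.6]
gripper_width: 0.246
grasp_force: 59.2
220 -:::::::::::::::::...::--:..:=#@@=..-*@@%*--.::::::::::
221 ::::::::::::::::::::::::::::.:-*@@==%@@*=:.::::::::::::
222 :::::::::::::::::::::::::::.::.-*%@@@#=-:::::::::::::::
223 :::::::::::::::::::.:::::::::::.:+##+-:::::::::::::::::
224 ::::::::::::::::::::::::::::::::::---.:::::::::::::::::
225 ::::::::::::::::::.:::::::::::-+#%+::::::::::::::::::::
226 ::::::::::::::::::::::.:::::::=#%%+:.::::::::::::::::::
227 -::::::::::::::.:::..:.::::::-+#%%*::::::::::.:::::::::
228 ==::::::::::::::::::::.::::.:=*##%#::::::::::::::::::::
229 ---:::::::::::::::.:.:::::::-+*###*::::::::::::::::::::
230 :-==-::::::::::::::::::::::::=***+=::::::::::::::::::::
231 ::-==-::::::::::::.::::::::::-+++=-::::::::::::::::::::
232 ::::-==----:::::::::::::::::::==+=--==-::::::::::::::-:
233 :::::-==---::::::::::::::::::::-==-:-===-:::::::::::::-
234 ::::::-===---:::=+++=-:::::::..:::::::-==-::.:::::-::::
235 :::::::-===--:-*@@@%%*-:::::::::::.:
[... 481 characters left out ...]
=-:::::::::::-----
244 ::::::::::-+=:::.:::::::-----::::-==-:::::::::::::----=
245 :::::::::::-:::::::::-----=-:::--==::.::::::::::::-=+**
tip feeder [-0.0198 -0.0038  0.1111] world [0.5724 0.0325 0.1111] x-axis dir [ 0.86  -0.1   -0.501]
TCP [0.402 0.048 0.166]
d [0.0246 0.0053 0.0383] r [-0.0002  0.0009 -0.0001]
TCP [0.417 0.046 0.139]
d [0.0577 0.0053 0.0581] r [-0.0002  0.0009 -0.0001]
TCP [0.428 0.045 0.138]
d [0.0702 0.0053 0.0523] r [-0.0002  0.0009 -0.0001]
TCP [0.438 0.044 0.139]
d [0.0808 0.0053 0.0454] r [-0.0002  0.0009 -0.0001]
TCP [0.448 0.043 0.14 ]
d [0.0909 0.0053 0.0381] r [-0.0002  0.0009 -0.0001]
TCP [0.46  0.041 0.141]
d [0.103  0.0053 0.029 ] r [-0.0002  0.0009 -0.0001]
```

This is the same mid-throat state as after my very first push. I'll repeat the pass along the right cheek that released it.

```bash
python3 -m inch '[{"dx":0.025,"dy":0.0085,"dz":0.038,"rx":0,"ry":0,"rz":0},{"dx":0.025,"dy":0.0085,"dz":0.038,"rx":0,"ry":0,"rz":0},{"dx":0.058,"dy":0.0085,"dz":0.058,"rx":0,"ry":0,"rz":0},{"dx":0.07,"dy":0.0085,"dz":0.052,"rx":0,"ry":0,"rz":0},{"dx":0.081,"dy":0.0085,"dz":0.045,"rx":0,"ry":0,"rz":0}]';python3 -m inch '[{"dx":0.01,"dy":0,"dz":-0.007,"rx":0,"ry":0,"rz":0},{"dx":0.018,"dy":0,"dz":-0.012,"rx":0,"ry":0,"rz":0},{"dx":0.024,"dy":0,"dz":-0.016,"rx":0,"ry":0,"rz":0},{"dx":0.024,"dy":0,"dz":-0.016,"rx":0,"ry":0,"rz":0},{"dx":0.024,"dy":0,"dz":-0.016,"rx":0,"ry":0,"rz":0}]';  python3 look.py scene 285 315 221 236; python3 -m inch '[{"dx":-0.1,"dy":0,"dz":-0.002,"rx":0,"ry":0,"rz":0},{"dx":-0.1,"dy":0,"dz":-0.002,"rx":0,"ry":0,"rz":0},{"dx":-0.1,"dy":0,"dz":-0.04,"rx":0,"ry":0,"rz":0},{"dx":-0.1,"dy":0,"dz":-0.055,"rx":0,"ry":0,"rz":0},{"dx":-0.1,"dy":0,"dz":-0.055,"rx":0,"ry":0,"rz":0}]'; python3 look.py scene 270 325 220 246
```

```text
time: 23.2
tool_pos: [0.4382, 0.0416, 0.1397]
tool_rot: [-0.015, 0.964, -0.056, -0.261]
contact_force: [-0.3, 1.5, -0.6]
gripper_width: 0.245
grasp_force: 59.2
time: 23.7
tool_pos: [0.4619, 0.0387, 0.1414]
tool_rot: [-0.015, 0.964, -0.056, -0.258]
contact_force: [1.4, 1.0, -0.5]
gripper_width: 0.249
grasp_force: 59.4
221 @@@@@@+=--:....-*@@+=%@@*=-.::
222 **#%@@@@@@#+-::.-*%@@@#=-:::::
223 ::-=++*#%@@@@@@*=:+##+-:::::::
224 :::::::-=+**#%@@@*==--:.:::.::
225 :::.....::::-==**++=::::::::::
226 .:::.:::.:::.:::=*+=:.::::::::
227 :::::...:::::.:=%@@#::::::::::
228 ::.::.:.:-::::-#@@@@::::::::::
229 ::::::.:::::::=#%%#+:.::::::::
230 ::::..:::::::-+****+::::::::::
231 :::::::::::::-+*+++=::::::::::
232 ::::::::::::::=++++--==-::::::
233 ::::::::::::::-++++-::---:::::
234 :=====:::::::::-====:::-=--:::
235 *@@@%@*-:::::::::---:::::==-::
tip feeder [ 0.0419 -0.0105  0.0499] world [0.6329 0.0188 0.0499] x-axis dir [ 0.86 -0.1  -0.5 ]
time: 24.25
tool_pos: [0.4162, 0.0437, 0.2213]
tool_rot: [-0.015, 0.965, -0.056, -0.257]
contact_force: [-0.6, -0.2, -0.3]
gripper_width: 0.243
grasp_force: 59
[... 962 characters left out ...]

236 :::::::::=+*=--::=#%+==:::::::::::.:::::-==-:::-:::::::
237 ::::::::::-==:::*@@@@*+=::::::::::::::::::-==--=-::::::
238 :::::::::::-==--#@@@@*#%=:::::::::-::::::::-==-::-:::::
239 ::::::::::::-===*%%%%*#@*::::::::---::::::-==:::::::::-
240 :::::::::::::-==++*##+*%#::::-------::::-==::::::::-:--
241 ::::::::::::::-===+**+*#*-::=-==-=-::::-=-::::::::-----
242 ::::::::::=*-:::-==+++++=::-----::::--==-:.:::::::-----
243 ::::::::::=++::::-*%%*+=:------::::-+=-:::::::::::--:--
244 ::::::::::-+=::::-#@@@#=-----::::--=-:::::::::::::----=
245 :::::::::::-:::::-*@@@@#----:::--==::::::::::.::::-=++*
tip feeder [-0.0046 -0.0109  0.1288] world [0.5867 0.0237 0.1288] x-axis dir [ 0.861 -0.101 -0.499]
```

More balls came out. One still shows at the outlet, so I'll go aside and take a top look.

```bash
python3 -m inch '[{"dx":-0.02,"dy":0.1,"dz":-0.02,"rx":0,"ry":0,"rz":0},{"dx":-0.02,"dy":0.33,"dz":-0.02,"rx":0,"ry":0,"rz":0},{"dx":-0.02,"dy":0.33,"dz":-0.02,"rx":0,"ry":0,"rz":0},{"dx":-0.02,"dy":0.33,"dz":-0.02,"rx":0,"ry":0,"rz":0},{"dx":-0.02,"dy":0.33,"dz":-0.02,"rx":0,"ry":0,"rz":0}]'; python3 look.py top 266 324 200 256
```

```text
time: 24.8
tool_pos: [0.3791, -0.2033, 0.2394]
tool_rot: [-0.015, 0.964, -0.056, -0.26]
contact_force: [0.8, -0.2, -1.2]
gripper_width: 0.247
grasp_force: 59.3
200 ****++++++++++++++*@%#####@+++-=@+.::=@*:--+++++++++++++++
201 +***++++++++++++++*@#%@@@@@%%%#%@%##+*@=:-=+++++++++++++++
202 *+**++++++++++++++*@=::-=#%**#%@@@@@%%@-:=++++++++++++++++
203 ++**++++++++++++++*@-.:-=#%.:--+@--+##@-:-++++++++++++++++
204 ++**++++++++++++++*@-.:-=%#::--*@::--+@::-++++++++++++++++
205 ++***+++++++++++++*@:.:-+@*.:--*@:--=*@::-++++++++++++++++
206 ++***+++++++++++++#@..:-+@+::-=#@:--=#@.--++++++++++++++++
207 *****+++++++++++++#@.::-+@+::-=#%.--=#%.--++++++++++++++++
208 ++**++++++++++++++%%.:--+@=::-=%#::=+%#.--++++++++++++++++
209 +++*+++++++++++++*%#.:--+@-::-+@*:--+@*.:-++++++++++++++++
210 ++++*++++++++++++*@*.:--+@-:--+@+::-+@+:--++++++++++++++++
211 ++++*++++++++++++*@+.:--*@-:--+@=:--+@=:--++++++++++++++++
212 ++***+++++++++++++@+.:--#@-:--+@-:--+@-:-=++++++++++++++++
213 *****++++++++++++*@-.:-=#@::--+@-:--+@-:-+++++++++++++++++
214 *****+++++++++++=+@-.:-=#%::--+@-:--*@::-+++++++++++++
[... 1990 characters left out ...]
#*-::=******+----------==-:+++
247 ++=-:-%%@@%##=*##%%##*+*####*+-::-+++++=-----==**#%%==:+++
248 ++=::=#%%%%#*=**####*+=+****+=::::--=====*###%%@@@@@==:+++
249 +==::=#%####*=+*****+=-=+++==-:-==*###%#%@@@%%%%#+=--=-+++
250 +==.:-******+-=+++++=:::-==+##%%%%@@%%@%%%+=-::.::::=--+++
251 +==.:-=+++++=::-===-+*##%##%@@@@%%%#+-::.:::::::::::=--++=
252 +==.:--=====-=*#####%@@@@%%%#+-::..:::::::::::::::::--=+==
253 ===--=-==++#*#@@@%%%%#+=-::..:::::::::::::::::::::::--+++=
254 =--==+=++**%##%*=--:::.:::::::::::::::::::::::::::::--++==
255 =-::--+===-----==-=---------::::.:::::::::::::::::::-:+===
tip feeder [-0.0125 -0.2678  0.148 ] world [ 0.5491 -0.2306  0.148 ] x-axis dir [ 0.858 -0.107 -0.502]
```

All five balls lie in the tray: (274,247), (284,246), (292,246), (302,244) and (296,239). The chamber is empty. Next I'll lay the driver back on its original free spot.

```bash
cat > back.py <<'E'
from h import *
import sys
z,y=float(sys.argv[1]),float(sys.argv[2]);rows([.494,-.358,z],Rt(np.radians(y),np.radians(1.2)))
E
python3 back.py .24 46; python3 back.py .24 98.4
```

```text
d [ 0.144   0.167  -0.0828] r [-0.1649  0.3138 -0.6   ]
d [ 0.144   0.167  -0.0828] r [-0.3313  0.2386 -1.1904]
```

```bash
python3 -m inch '[{"dx":0.144,"dy":0.167,"dz":-0.083,"rx":-0.165,"ry":0.314,"rz":-0.6},{"dx":0.144,"dy":0.167,"dz":-0.083,"rx":-0.165,"ry":0.314,"rz":-0.6},{"dx":0.144,"dy":0.167,"dz":-0.083,"rx":-0.165,"ry":0.314,"rz":-0.6},{"dx":0.144,"dy":0.167,"dz":-0.083,"rx":-0.165,"ry":0.314,"rz":-0.6},{"dx":0.144,"dy":0.167,"dz":-0.083,"rx":-0.165,"ry":0.314,"rz":-0.6}]'; python3 back.py .2 98.4
```

```text
time: 25.35
tool_pos: [0.498, -0.3524, 0.2374]
tool_rot: [-0.004, 0.958, 0.274, -0.081]
contact_force: [-0.3, -0.0, -1.1]
gripper_width: 0.246
grasp_force: 59.4
d [-0.0006  0.0057  0.0472] r [-0.0985  0.0591 -0.7712]
```

```bash
python3 -m inch '[{"dx":0,"dy":0.006,"dz":0.02,"rx":-0.098,"ry":0.059,"rz":-0.771},{"dx":0,"dy":0.006,"dz":0.047,"rx":-0.098,"ry":0.059,"rz":-0.771},{"dx":0,"dy":0.006,"dz":0.047,"rx":-0.098,"ry":0.059,"rz":-0.771},{"dx":0,"dy":0.006,"dz":0.047,"rx":-0.098,"ry":0.059,"rz":-0.771},{"dx":0,"dy":0.006,"dz":0.047,"rx":-0.098,"ry":0.059,"rz":-0.771}]'; python3 back.py .1 98.4
```

```text
time: 25.85
tool_pos: [0.4925, -0.3546, 0.2007]
tool_rot: [0.003, 0.794, 0.606, -0.036]
contact_force: [-0.5, 0.4, -0.7]
gripper_width: 0.246
grasp_force: 59.4
d [0.004  0.0079 0.1256] r [-0.0373  0.0206 -0.275 ]
```

```bash
python3 -m inch '[{"dx":0.004,"dy":0.008,"dz":0.05,"rx":-0.037,"ry":0.021,"rz":-0.275},{"dx":0.004,"dy":0.008,"dz":0.1,"rx":-0.037,"ry":0.021,"rz":-0.275},{"dx":0.004,"dy":0.008,"dz":0.126,"rx":-0.037,"ry":0.021,"rz":-0.275},{"dx":0.004,"dy":0.008,"dz":0.126,"rx":-0.037,"ry":0.021,"rz":-0.275},{"dx":0.004,"dy":0.008,"dz":0.126,"rx":-0.037,"ry":0.021,"rz":-0.275}]';python3 -m inch '[{"dx":0,"dy":0,"dz":0,"rx":0,"ry":0,"rz":0}]'; python3 back.py .004 98.4;python3 - <<'E'
from h import *
im=optics.grab_frame("scene");b=cv2.cvtColor(im,cv2.COLOR_RGB2GRAY);p,R=tool();u=proj("scene",p+R.apply(TIP))[0];print("pred tip",u);tipnow()
x,y=int(u[0]),int(u[1])
for r in range(y-8,y+9):print(r,"".join(" .:-=+*#%@"[min(9,v//24)] for v in b[r,x-15:x+25]))
print("col0",x-15)
E
```

```text
time: 26.35
tool_pos: [0.4946, -0.3587, 0.1012]
tool_rot: [0.008, 0.657, 0.754, -0.007]
contact_force: [-0.1, 0.3, 0.3]
gripper_width: 0.249
grasp_force: 59.4
time: 26.45
tool_pos: [0.496, -0.3597, 0.1038]
tool_rot: [0.011, 0.656, 0.755, -0.007]
contact_force: [-0.3, 1.6, 0.0]
gripper_width: 0.246
grasp_force: 59.4
d [ 0.0057 -0.0026  0.1246] r [ 0.0019  0.0032 -0.005 ]
pred tip [320.8556512  270.20007418]
tip feeder [-0.0995 -0.2135  0.1061] world [ 0.469  -0.1666  0.1061] x-axis dir [-0.139  0.99  -0.026]
262 ----------=******************+++++++++**
263 ---------=*****************+*+++++++*+**
264 ------=********************++++++++++++*
265 ----=**********+*********+*+++++++++++++
266 -=***************************++++++++***
267 =*******************************++******
268 *********************+******************
269 ********************+*+******######*****
270 ****************#@@%******####*####*****
271 ****************#@@@@@##########*#*#****
272 ******************#%#%@@%############***
273 ********************++*#%@@%############
274 *********************+++*#%@@%#########*
275 ***********************+++*#%@@%#######*
276 *######*###*##***#*******+++*#%@@%######
277 *************#****########**++*#%@@%##**
278 *****************************#****%@@%##
col0 305
```

The tip matches the prediction. I'll lower until contact and release.

```bash
python3 -m inch '[{"dx":0.004,"dy":-0.001,"dz":0.05,"rx":0,"ry":0,"rz":0},{"dx":0.004,"dy":-0.001,"dz":0.09,"rx":0,"ry":0,"rz":0},{"dx":0.004,"dy":-0.001,"dz":0.115,"rx":0,"ry":0,"rz":0},{"dx":0.004,"dy":-0.001,"dz":0.12,"rx":0,"ry":0,"rz":0},{"dx":0.004,"dy":-0.001,"dz":0.12,"rx":0,"ry":0,"rz":0}]';python3 -m inch '[{"dx":0,"dy":0,"dz":0.001,"rx":0,"ry":0,"rz":0},{"dx":0,"dy":0,"dz":0.002,"rx":0,"ry":0,"rz":0},{"dx":0,"dy":0,"dz":0.002,"rx":0,"ry":0,"rz":0}]'; python3 back.py .001 98.4
```

```text
time: 27.0
tool_pos: [0.4947, -0.3583, 0.0067]
tool_rot: [0.01, 0.656, 0.755, -0.007]
contact_force: [0.1, 0.8, -0.5]
gripper_width: 0.247
grasp_force: 59.4
time: 27.3
tool_pos: [0.4949, -0.3588, 0.0058]
tool_rot: [0.01, 0.656, 0.755, -0.007]
contact_force: [0.5, 0.6, -0.6]
gripper_width: 0.249
grasp_force: 59.4
d [ 0.0012 -0.001   0.0059] r [ 0.0019  0.0029 -0.004 ]
```

```bash
python3 -m inch '[{"dx":0,"dy":0,"dz":0.002,"rx":0,"ry":0,"rz":0},{"dx":0,"dy":0,"dz":0.004,"rx":0,"ry":0,"rz":0},{"dx":0,"dy":0,"dz":0.006,"rx":0,"ry":0,"rz":0},{"dx":0,"dy":0,"dz":0.006,"rx":0,"ry":0,"rz":0}]'; python3 -m inch '[{"dx":0,"dy":0,"dz":0,"rx":0,"ry":0,"rz":0},{"dx":0,"dy":0,"dz":0,"rx":0,"ry":0,"rz":0},{"dx":0,"dy":0,"dz":0,"rx":0,"ry":0,"rz":0},{"dx":0,"dy":0,"dz":0,"rx":0,"ry":0,"rz":0}]' 0.1;python3 -m inch '[{"dx":0,"dy":0,"dz":-0.03,"rx":0,"ry":0,"rz":0},{"dx":0,"dy":0,"dz":-0.09,"rx":0,"ry":0,"rz":0},{"dx":0,"dy":0,"dz":-0.15,"rx":0,"ry":0,"rz":0},{"dx":0,"dy":0,"dz":-0.2,"rx":0,"ry":0,"rz":0},{"dx":0,"dy":0,"dz":-0.2,"rx":0,"ry":0,"rz":0}]';python3 -m inch '[{"dx":0,"dy":0,"dz":0,"rx":0,"ry":0,"rz":0},{"dx":0,"dy":0,"dz":0,"rx":0,"ry":0,"rz":0},{"dx":0,"dy":0,"dz":0,"rx":0,"ry":0,"rz":0}]'
python3 - <<'E'
from h import *
T=optics.grab_frame("top");S=optics.grab_frame("scene")
f=lambda im,x,y,w,h:cv2.resize(im[y:y+h,x:x+w,::-1],(400,500),interpolation=cv2.INTER_CUBIC)
cv2.imwrite("pics/end.png",np.hstack([f(T,255,190,80,100),f(S,270,190,160,200)]))
E
```

```text
time: 27.7
tool_pos: [0.4942, -0.3583, 0.0004]
tool_rot: [0.009, 0.656, 0.755, -0.007]
contact_force: [-1.6, 1.7, 5.4]
gripper_width: 0.246
grasp_force: 62.6
time: 28.1
tool_pos: [0.494, -0.3582, -0.0007]
tool_rot: [0.009, 0.656, 0.755, -0.007]
contact_force: [0.6, 0.0, -0.4]
gripper_width: 0.548
grasp_force: 0.0
time: 28.6
tool_pos: [0.4968, -0.3575, 0.1681]
tool_rot: [0.016, 0.656, 0.755, -0.007]
contact_force: [1.3, 0.3, 1.8]
gripper_width: 0.547
grasp_force: 0.0
time: 28.9
tool_pos: [0.4924, -0.3537, 0.1568]
tool_rot: [0.007, 0.656, 0.755, -0.007]
contact_force: [-0.0, -0.3, -0.3]
gripper_width: 0.546
grasp_force: 0.0
```

View pics/end.png

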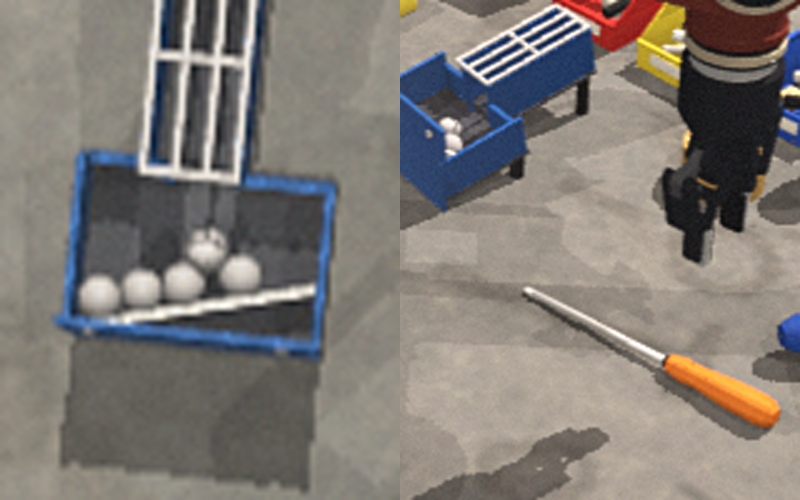

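The left crop shows all five balls in the tray, at about (100,293), (140,288), (183,281), (207,247) and (240,272), with the chamber empty. The right crop shows the driver flat on the bench from (528,292) to (775,412) and the gripper clear of it. I'm handing in.

```bash
python3 -c "
from plant import ticket
print(ticket.job_done())"
```

```text
the job is handed in; nothing more can be done
None
```

The job is handed in: all five balls lie in the front tray and the screwdriver lies flat on the bench where it started, after about 29 s of the allowed 64 s.

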